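# Rock the tall relay out of the packing line's control box

## Task

The packing line's control box lies open on the steel table and its tall plug-in relay is to be replaced. Grip the tall relay and rock it gently out of its socket: lean it about ten degrees towards the box's long white terminal strip, then about as far the other way, while its pins are still in the socket and never past about twenty degrees, until it is loose, and only then lift it out. Stand it upright in the flat white tray and let go; leave the short relay sitting in its socket.

Things in the scene. Friction and masses are not known exactly. Their poses are not given: they have to be found in the camera images.
- relay_mid (a point): Tall relay: upright off-white block with black foot, 38 mm (its x) by 34 mm (y) by 72 mm high, 0.12 kg, plugged into either socket of the control box. The point is the block's centre, 36 mm above its underside. z is up; x, y run as panel_mid's. Grip its +x and -x faces, at mid-height or above. A foot rib on each (6 mm up, 21.5 mm out) is caught under a spring clip of the socket.
- relay_foot (a point): Centre of the tall relay's underside, which rests on the socket's top when plugged in. Four 4 mm pins, 15 mm long, stand below it, 11 mm off centre in x and y, with 3 mm of room along x in their holes. Lean 12 degrees to +x, pivoting on the lower +x edge: the -x side snaps past its clip (10 to 15 N) and stays about 7 mm up. Lean 8 degrees to -x about that raised edge: the +x side frees too.
- relay_top (a point): Centre of the tall relay's top face, 36 mm above relay_mid along the relay's z. The relay counts as still on its pins while relay_mid is less than 49 mm above the socket tops (36 mm when fully seated).
- short_mid (a point): Centre of the short relay, to be left alone: same foot, pins and footprint (38 by 34 mm) as the tall one but only 40 mm high; in the other socket, 94 mm from the tall one.
- panel_mid (a point): Control box, open, grey, fixed, 200 mm (x) by 250 mm (y), walls 45 mm high. Point: midway between the two sockets (47 mm away along +y and -y), level with their tops, 30 mm above the table. z up; +x points to the white terminal strip (210 mm along y, 88 mm from the point), on the side away from the robot. Clips rise 13 mm above the socket tops, 20 to 27 mm either side of a socket's centre in x.
- tray_in (a point): Flat white plastic tray, fixed, 220 mm (x) by 170 mm (y), walls 35 mm high and 5 mm thick, left or right of the box; the point is the centre of its inner floor, 5 mm above the table. On the other side stands a red crate of the same footprint, 75 mm high, with tins in it: not for the relay.

How it is judged:
By the outcome, as a careful person would: the job done as asked, in the order asked, and still so for the second after the job is handed in, with the robot touching nothing.
It also fails if it takes over 45 s, if anything falls off the work surface, if the arm or the gripper's body presses on something with over 40 N, if the wrist force passes 120 N, or if a joint passes its speed limit or range.

## Robot

A 6-joint arm with a two-finger parallel gripper is mounted at the origin on the work surface. World frame = base frame: x ahead of the robot, y to its left, z up, the work surface at z = 0. Lengths are in m, angles in rad, forces in N, time in s.
With the tool pointing down it reaches from about 0.225 to 0.875 m from the base axis. Payload 3.4 kg.
Tool frame: the origin (TCP) lies between the finger pads; the fingertips stand 17 mm ahead of it and the grasp point (between the pads) lies 2 mm behind it; z points along the fingers, y is the direction in which the jaws open and shut (so a half turn about z gives the same grasp; the last joint's range is limited). The gripper opens to 85 mm and grips with 20 to 120 N. Pads are 22 mm wide; open, the fingers measure 114 mm over their backs; the gripper's body (76 mm by 85 mm) begins 54 mm behind the grasp point. The pads swing forward as they close: fully open they stand 13 mm farther back than shut.
Start: joints at [1.106, 0.276, 1.505, -0, 1.361, -0.121], TCP at [0.194, 0.541, 0.248] pointing down, gripper open.
Joint ranges: [-2.89, 2.89], [-0.75, 2.08], [0.22, 2.7], [-1.18, 4.32], [0.11, 2.71], [-2.7, 2.7]. Speed limits (rad/s): [2.57, 2.57, 3.14, 3.14, 3.14, 3.14].

## Interface

Orientations are given as a unit quaternion [x, y, z, w].
In Python, from bench import * gives the robot as it stands.
- The arm moves only by the tool step_arm, never from a script. Its argument "rows" is a list of rows, each an object with "delta_pos": the shift along the world's x, y, z in cm, a list of three; "spin": the turn about the world's z in degrees; "gripper": the opening, from 0 (shut) to 1 (fully open). In form: [{"delta_pos": [dx, dy, dz], "spin": spin, "gripper": gripper}, ...]. A call has exactly 8 rows; each row shifts and turns the commanded pose from where the row before left it; what a row does not reach is not made up. A row lasts 1/10 s, in which the tool goes at most 50 mm and 8.59 degrees, less where a joint would pass 70% of its speed; a pose out of reach is approached as far as the arm can. A call is refused whole if a number of a shift passes 5 or a number of a turn 8.59, either way. A call with a gripper value outside its range is refused whole. The fingers move at their own pace and stop on an object; "force" is the grip in N (left out, the last holds). Time passes only in rows, so rows that do not move let the fingers close, or fill a call up. It gives the time, the measured TCP pose, the force and the opening at its end, in the units of the state.
- sense(): the state, without advancing time (a new reading comes with each control period).
- snapshot(name): name is "scene" or "top" or "wrist"; returns (picture, depth): 420x560x3 uint8, red, green, blue; 420x560 float32, m along the optical axis (not along the pixel's ray), 0 where there is no reading.
- get_calibration(name): a dict with "K" (3x3 intrinsics, pixels), "rvec" (rotation vector, rad) and "tvec" (3), from world to camera coordinates, as OpenCV has them. Camera axes: x right, y down, z forward; pixel columns grow to the right and rows downward; lengths in m; the calibration is good to about 2 mm. The wrist camera is an equidistant fisheye: a pixel r from the principal point sees the ray r / f radians off the axis. A picture is of the moment at which its call begins: read the wrist's pose just before it. get_calibration takes no time and is no camera call; for the wrist camera it gives the pose at the moment of the call.
- sign_off(): hands the job in, once; it reports no verdict.
Trained networks look in the newest picture that a camera, given by its name, has taken for a name from the list of things; names that differ only in an ending like _2 or _b are one class to them, and where a whole thing is asked for, a point or a joint stands for the part that bears it (a point fixed in the world has none). Each returns a list of dicts, best first, with "score" (0 to 1); they miss things now and then, are a little off and sometimes report something else, mostly with a low value. They report only what shows in the picture. A call takes as long as a camera call.
- find_in(camera, label): "rect" ([left, top, right, bottom] in pixels, round what is visible of it).
The state is a dict: "time_s": time; "joints": joint angles; "qvel": joint speeds; "tau": joint torques, N m; "position": TCP position; "ee_rot": TCP orientation; "wrist_force": force on the tool from outside, world axes, zero at the start; "ft_torque": the same for the moment, N m; "finger_gap": finger opening in m.
Only numpy, scipy, OpenCV 4.12 (cv2) and the standard library are available. Lean on these libraries where they do the work, as an engineer would, in place of code of your own. Each camera call takes 0.05 s, during which the arm holds its last target.

## Working session

There is one attempt and no reset: what is moved stays moved. The work goes in short steps, Python scripts to look and compute and a tool call to move; the robot and the scene stay as the last step left them, time stands still between calls to the robot, and variables do not carry over. Pictures are saved under pics/ and viewed, and the job is handed in when it is done.

Besides the shell and the picture viewer there is one more tool, called after "Call:" by a JSON object that holds its "name" and its "arguments". step_arm: Moves the arm, as the interface text tells. Its arguments: {"type":"object","properties":{"rows":{"type":"array","items":{"type":"object","properties":{"delta_pos":{"type":"array","items":{"type":"number"}},"spin":{"type":"number"},"gripper":{"type":"number"}}}},"force":{"type":"number"}},"required":["rows"]}

```bash
ls; mkdir -p pics; cat > h.py <<'E'
from bench import *
import numpy as np, cv2
def save(name,fn):
    p,d=snapshot(name); cv2.imwrite('pics/'+fn+'.png',cv2.cvtColor(p,cv2.COLOR_RGB2BGR)); np.save('pics/'+fn+'.npy',d); return p,d
def cal(name):
    c=get_calibration(name); R=cv2.Rodrigues(np.array(c['rvec'],float))[0]; return np.array(c['K'],float),R,np.array(c['tvec'],float).ravel()
def world(name,d):
    K,R,t=cal(name); h,w=d.shape; v,u=np.mgrid[:h,:w]
    X=np.stack([(u-K[0,2])/K[0,0]*d,(v-K[1,2])/K[1,1]*d,d],-1)
    return (X-t)@R
def proj(name,P):
    K,R,t=cal(name); q=(R@np.array(P).T).T+t; q=q@K.T; return q[:,:2]/q[:,2:]
E
python3 - <<'E'
from h import *
for n in ['scene','top']:
    p,d=save(n,n+'0')
    for l in ['relay_mid','short_mid','panel_mid','tray_in']:
        r=find_in(n,l); print(n,l,[( [round(x) for x in q['rect']],round(q['score'],2)) for q in r[:3]])
print(sense())
E
```

```text
pics
scene relay_mid [([262, 246, 286, 275], 0.87)]
scene short_mid [([302, 247, 321, 270], 0.59), ([112, 203, 206, 290], 0.34)]
scene panel_mid [([239, 230, 356, 322], 0.69)]
scene tray_in [([112, 204, 206, 287], 0.63), ([263, 246, 281, 273], 0.34)]
top relay_mid [([305, 155, 323, 183], 0.77)]
top short_mid [([261, 153, 280, 177], 0.61)]
top panel_mid [([230, 103, 354, 213], 0.72)]
top tray_in [([385, 200, 484, 315], 0.75)]
{'time_s': 0.5, 'joints': array([ 1.10603270e+00,  2.75974590e-01,  1.50493927e+00, -6.82263717e-06,
        1.36070034e+00, -1.21033475e-01]), 'qvel': array([-0.00038664,  0.00043917, -0.00182573,  0.0008949 ,  0.00108503,
       -0.00016076]), 'tau': array([ 7.16770865e-05, -4.16256881e+01, -2.45878333e+01, -1.01213282e-04,
        1.32117795e-03, -4.28381452e-05]), 'position': array([0.19381014, 0.54137365, 0.24826976]), 'ee_rot': array([ 1.71019543e-01,  9.85267637e-01, -1.12792932e-05,  8.31881663e-08]), 'wrist_force': array([-0.80256891, -0.04656208,  0.2374391 ]), 'ft_torque': array([ 0.00070601, -0.0012002 , -0.03409513]), 'finger_gap': 0.0855347909218273}
```

View pics/scene0.png

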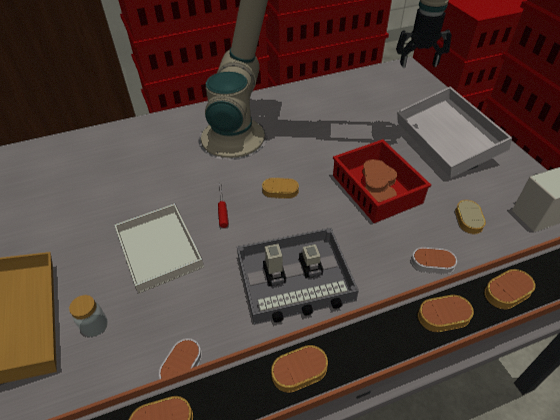

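View pics/top0.png

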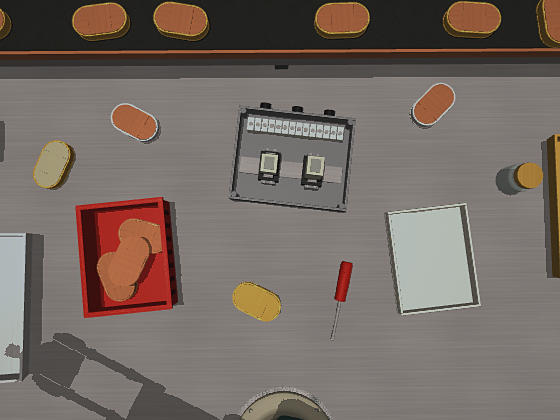

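```bash
python3 - <<'E'
from h import *
d=np.load('pics/top0.npy'); W=world('top',d)
K,R,t=cal('top'); print('cam',-R.T@t,K[0,0])
for v,u in [(165,314),(160,314),(170,314),(160,270),(165,270),(155,290),(250,430),(250,150),(205,400),(350,300)]:
    print(u,v,W[v,u].round(4))
p=cv2.imread('pics/top0.png'); c=p[90:230,215:370]; cv2.imwrite('pics/top0c.png',cv2.resize(c,None,fx=5,fy=4.2,interpolation=cv2.INTER_CUBIC)[:600,:800])
E
```

```text
cam [0.43651729 0.01006478 0.99428639] 451.62477416477816
314 165 [ 0.5788 -0.0638  0.0996]
314 160 [ 0.5886 -0.0638  0.1015]
314 170 [ 0.5684 -0.0635  0.1021]
270 160 [0.5948 0.0244 0.0688]
270 165 [0.5845 0.0245 0.0683]
290 155 [ 0.6163 -0.0188  0.0063]
430 250 [ 0.4049 -0.3229  0.0045]
150 250 [0.4103 0.2819 0.0285]
400 205 [ 0.504  -0.2599  0.0033]
300 350 [ 0.1913 -0.0367  0.001 ]
```

The top view shows the box at about (292,155), the tall relay at (314,165), the short one at (270,162) and the white tray at (432,258), so the tray is on the robot's right. Tall top z is about 0.101, which matches 0.030+0.072. Next I need the precise poses and the yaw.

```bash
python3 - <<'E'
from h import *
p=cv2.cvtColor(cv2.imread('pics/top0.png'),cv2.COLOR_BGR2RGB)
d=np.load('pics/top0.npy'); W=world('top',d)
def rect(m,name):
    pts=W[m][:,:2].astype(np.float32); r=cv2.minAreaRect(pts*1000); print(name,m.sum(),'c',np.round(r[0],1),'size',np.round(r[1],1),'ang',round(r[2],2),'mean',pts.mean(0).round(4),'z',np.median(W[m][:,2]).round(4))
v,u=np.mgrid[:420,:560]
win=lambda a,b,c,e:(u>a)&(u<c)&(v>b)&(v<e)
Z=W[...,2]
rect(win(295,145,335,195)&(Z>0.095)&(Z<.11),'tall top')
rect(win(250,145,290,195)&(Z>0.064)&(Z<.08),'short top')
rect(win(220,95,365,220)&(Z>0.038)&(Z<.05)&~win(245,112,346,192),'box walls')
g=p.astype(int).min(-1)
rect(win(240,112,350,142)&(g>150),'strip')
rect(win(380,195,490,320)&(Z>0.025)&(Z<.045),'tray walls')
rect(win(380,195,490,320)&(Z>0.0)&(Z<.012)&(g>170),'tray floor')
E
```

```text
tall top 323 c [578.5 -66.2] size [34.1 38.3] ang 83.67 mean [ 0.578  -0.0661] z 0.1003
short top 297 c [589.4  27. ] size [33.8 38.3] ang 83.61 mean [0.5888 0.0272] z 0.0683
box walls 1065 c [610.  -22.8] size [250.6 212.8] ang 83.27 mean [ 0.5948 -0.0143] z 0.0446
strip 845 c [560.6 -14.8] size [210.5 252.3] ang 83.04 mean [ 0.671  -0.0293] z 0.027
tray walls 1178 c [ 388.  -320.4] size [220.3 171.7] ang 6.21 mean [ 0.3836 -0.3253] z 0.0341
tray floor 6617 c [ 388.  -324.6] size [208.8 154.7] ang 5.99 mean [ 0.3871 -0.3245] z 0.0051
```

View pics/top0c.png

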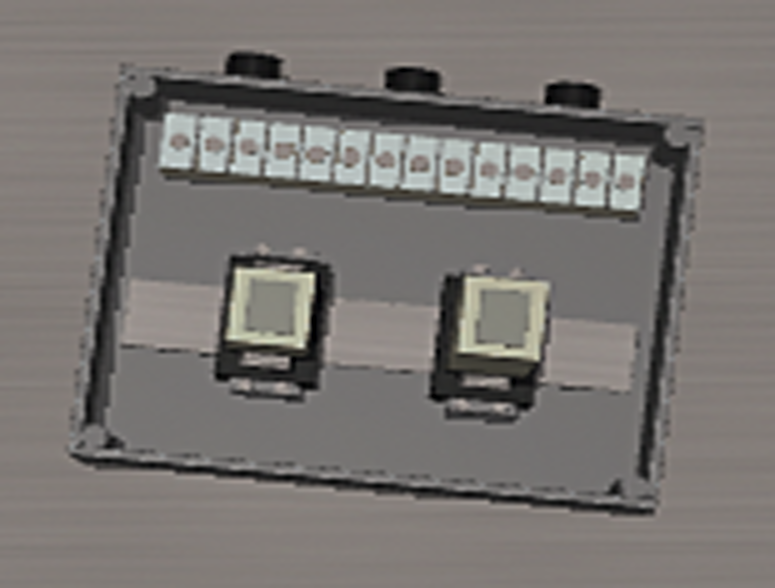

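Fixes: panel yaw is about -6.5° (relay-to-relay vector 93.8 mm against 94 given). The tall relay is at (0.578, -0.066) and the tray centre at about (0.388, -0.321). The measured sizes match the ones given. Moving above the relay.

Call:
{"name": "step_arm", "arguments": {"rows": [{"delta_pos": [2.4,-3.8,-0.4],"spin": -4.8,"gripper": 1},{"delta_pos": [2.4,-3.8,-0.4],"spin": -4.8,"gripper": 1},{"delta_pos": [2.4,-3.8,-0.4],"spin": -4.8,"gripper": 1},{"delta_pos": [2.4,-3.8,-0.4],"spin": -4.8,"gripper": 1},{"delta_pos": [2.4,-3.8,-0.4],"spin": -4.8,"gripper": 1},{"delta_pos": [2.4,-3.8,-0.4],"spin": -4.8,"gripper": 1},{"delta_pos": [2.4,-3.8,-0.4],"spin": -4.8,"gripper": 1},{"delta_pos": [2.4,-3.8,-0.4],"spin": -4.8,"gripper": 1}]}}

```text
time_s: 1.3
position: [0.3866, 0.2358, 0.2165]
ee_rot: [0.487, 0.873, 0.0, 0.0]
wrist_force: [-0.0, 0.5, -0.1]
finger_gap: 0.0856
```

Call:
{"name": "step_arm", "arguments": {"rows": [{"delta_pos": [2.4,-3.8,-0.4],"spin": -4.8,"gripper": 1},{"delta_pos": [2.4,-3.8,-0.4],"spin": -4.8,"gripper": 1},{"delta_pos": [2.4,-3.8,-0.4],"spin": -4.8,"gripper": 1},{"delta_pos": [2.4,-3.8,-0.4],"spin": -4.8,"gripper": 1},{"delta_pos": [2.4,-3.8,-0.4],"spin": -4.8,"gripper": 1},{"delta_pos": [2.4,-3.8,-0.4],"spin": -4.8,"gripper": 1},{"delta_pos": [2.4,-3.8,-0.4],"spin": -4.8,"gripper": 1},{"delta_pos": [0,0,0],"spin": -4.8,"gripper": 1}]}}

```text
time_s: 2.1
position: [0.5572, -0.0337, 0.1877]
ee_rot: [0.749, 0.663, 0.0, 0.002]
wrist_force: [-0.1, 1.0, 0.8]
finger_gap: 0.0856
```

```bash
python3 - <<'E'
from h import *
from scipy.spatial.transform import Rotation as Ro
s=sense(); print(s['time_s'],s['position'],Ro.from_quat(s['ee_rot']).as_matrix().round(4).tolist(),s['joints'].round(3),s['wrist_force'])
c=get_calibration('wrist'); print(c)
p,d=save('wrist','w1')
E
```

```text
2.1 [ 0.55718679 -0.03367563  0.18769289] [[0.1212, 0.9926, 0.0026], [0.9926, -0.1212, -0.0028], [-0.0024, 0.0029, -1.0]] [-0.184  0.29   1.641 -0.002  1.207 -0.061] [-0.14262873  0.96903446  0.81878611]
{'K': array([[325.1922621 ,   0.        , 279.35466954],
       [  0.        , 325.1922621 , 207.62182656],
       [  0.        ,   0.        ,   1.        ]]), 'rvec': array([-2.87039369,  0.17417533,  0.0184369 ]), 'tvec': array([-0.55851786,  0.01431986,  0.32654846])}
```

View pics/w1.png

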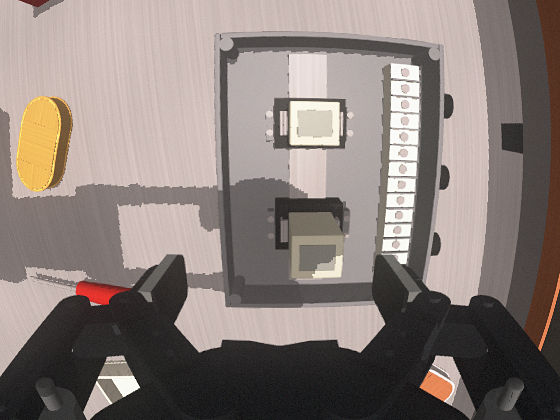

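The wrist view shows the tall relay at about (318,250) and the short one at (318,123). The box edges run parallel to the image, so the yaw is aligned. I'll cross-check the relay pose with the wrist depth.

```bash
cat >> h.py <<'E'
def wworld(d):
    K,R,t=cal('wrist'); h,w=d.shape; v,u=np.mgrid[:h,:w]
    a=(u-K[0,2])/K[0,0]; b=(v-K[1,2])/K[1,1]; th=np.hypot(a,b)+1e-12
    s=np.tan(th)/th
    X=np.stack([a*s*d,b*s*d,d],-1); return (X-t)@R
E
python3 - <<'E'
from h import *
d=np.load('pics/w1.npy'); W=wworld(d); Z=W[...,2]
v,u=np.mgrid[:420,:560]
def rect(m,name):
    pts=W[m][:,:2].astype(np.float32); r=cv2.minAreaRect(pts*1000); print(name,m.sum(),'c',np.round(r[0],1),'size',np.round(r[1],1),'ang',round(r[2],2),'z',np.median(W[m][:,2]).round(4))
rect((u>270)&(u<360)&(v>190)&(v<290)&(Z>.096)&(Z<.108),'tall')
rect((u>270)&(u<360)&(v>80)&(v<160)&(Z>.064)&(Z<.076),'short')
print(sense()['position'])
E
```

```text
tall 2276 c [579.7 -63.3] size [34.6 38.1] ang 84.01 z 0.1004
short 2199 c [590.2  29.6] size [34.6 38. ] ang 83.88 z 0.0685
[ 0.55534543 -0.03133326  0.18771624]
```

Call:
{"name": "step_arm", "arguments": {"rows": [{"delta_pos": [1.3,-1.9,0],"spin": 0,"gripper": 1},{"delta_pos": [1.3,-1.9,0],"spin": 0,"gripper": 1},{"delta_pos": [0,0,0],"spin": 0,"gripper": 1},{"delta_pos": [0,0,-2],"spin": 0,"gripper": 0.8},{"delta_pos": [0,0,-2],"spin": 0,"gripper": 0.8},{"delta_pos": [0,0,-1],"spin": 0,"gripper": 0.8},{"delta_pos": [0,0,0],"spin": 0,"gripper": 0.8},{"delta_pos": [0,0,0],"spin": 0,"gripper": 0.8}]}}

```text
time_s: 2.95
position: [0.5799, -0.0661, 0.1389]
ee_rot: [0.746, 0.666, 0.0, 0.0]
wrist_force: [0.5, 0.0, 0.7]
finger_gap: 0.0684
```

```bash
python3 - <<'E'
from h import *
from scipy.spatial.transform import Rotation as Ro
s=sense(); print(s['time_s'],s['position'],Ro.from_quat(s['ee_rot']).as_matrix()[:,1],s['wrist_force'])
d=save('wrist','w2')[1]; W=wworld(d); Z=W[...,2]
v,u=np.mgrid[:420,:560]
m=(u>240)&(u<380)&(v>160)&(v<330)&(Z>.096)&(Z<.108)
r=cv2.minAreaRect(W[m][:,:2].astype(np.float32)*1000); print(r)
m=(u>240)&(u<380)&(v>40)&(v<150)&(Z>.064)&(Z<.076)
r=cv2.minAreaRect(W[m][:,:2].astype(np.float32)*1000); print(r)
E
```

```text
2.95 [ 0.57991159 -0.06610559  0.13887374] [ 9.93671888e-01 -1.12320313e-01  5.70827911e-04] [0.45281396 0.00143532 0.74117644]
((582.0021362304688, -65.72801208496094), (33.99188232421875, 38.43760681152344), 83.86160278320312)
((592.6284790039062, 26.928144454956055), (33.82357406616211, 38.51401138305664), 83.57940673828125)
```

View pics/w2.png

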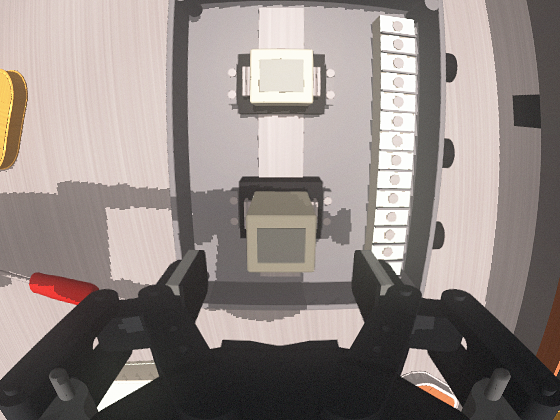

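Wrist view: the relay's top spans columns 247–315 (mid 281) and the pads' mid is at about 279.5, so it is centred within 1 mm. Descending and closing at 20 N.

Call:
{"name": "step_arm", "arguments": {"rows": [{"delta_pos": [0.1,0,-2],"spin": 0,"gripper": 0.8},{"delta_pos": [0,0,-2],"spin": 0,"gripper": 0.8},{"delta_pos": [0,0,-1.2],"spin": 0,"gripper": 0.8},{"delta_pos": [0,0,0],"spin": 0,"gripper": 0.8},{"delta_pos": [0,0,0],"spin": 0,"gripper": 0.55},{"delta_pos": [0,0,0],"spin": 0,"gripper": 0.55},{"delta_pos": [0,0,0],"spin": 0,"gripper": 0.4},{"delta_pos": [0,0,0],"spin": 0,"gripper": 0.4}], "force": 20}}

```text
time_s: 3.8
position: [0.5815, -0.0668, 0.0874]
ee_rot: [0.746, 0.666, 0.001, 0.001]
wrist_force: [-1.0, 1.2, 2.8]
finger_gap: 0.0375
```

```bash
python3 - <<'E'
from h import *
s=sense(); print(s['time_s'],s['position'],s['wrist_force'],s['ft_torque'],s['finger_gap'])
save('wrist','w3')
p,d=save('scene','s3'); c=p[220:340,220:380]; cv2.imwrite('pics/s3c.png',cv2.resize(c[...,::-1],None,fx=5,fy=5,interpolation=cv2.INTER_CUBIC))
E
```

```text
3.8 [ 0.58151535 -0.06679279  0.08744433] [-0.95111006  1.15062287  2.83598318] [-0.00134891  0.02142798  0.0580261 ] 0.037538469132290565
```

View pics/s3c.png

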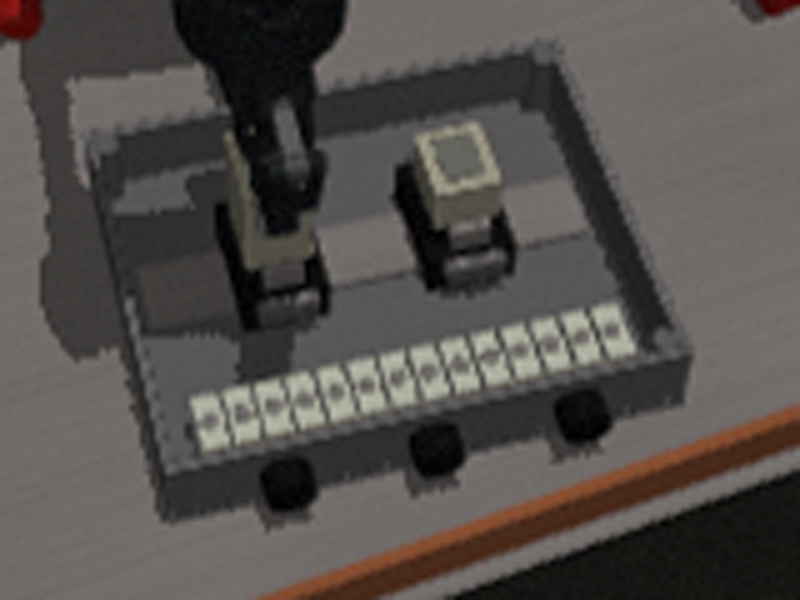

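View pics/w3.png

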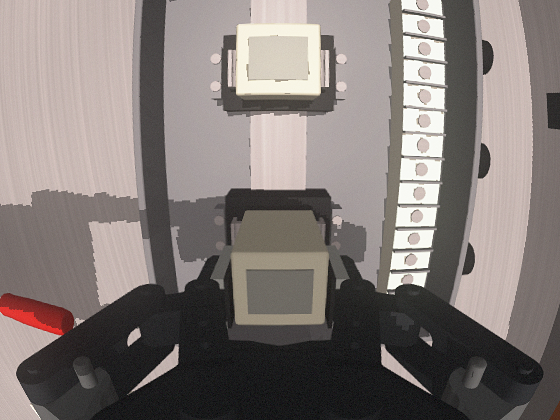

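Call:
{"name": "step_arm", "arguments": {"rows": [{"delta_pos": [0.15,-0.02,0.04],"spin": 0,"gripper": 0.4},{"delta_pos": [0.15,-0.02,0.04],"spin": 0,"gripper": 0.4},{"delta_pos": [0.15,-0.02,0.04],"spin": 0,"gripper": 0.4},{"delta_pos": [0.15,-0.01,0.04],"spin": 0,"gripper": 0.4},{"delta_pos": [0,0,0],"spin": 0,"gripper": 0.4},{"delta_pos": [0,0,0],"spin": 0,"gripper": 0.4},{"delta_pos": [0,0,0],"spin": 0,"gripper": 0.4},{"delta_pos": [0,0,0],"spin": 0,"gripper": 0.4}]}}

```text
time_s: 4.7
position: [0.5823, -0.0668, 0.0876]
ee_rot: [0.746, 0.666, -0.003, -0.004]
wrist_force: [-8.4, -0.1, 6.7]
finger_gap: 0.0379
```

```bash
cat >> h.py <<'E'
def look(n):
    s=sense(); print(round(s['time_s'],2),s['position'].round(4),s['wrist_force'].round(1),s['ft_torque'].round(2),round(s['finger_gap'],4))
    from scipy.spatial.transform import Rotation as Ro
    print('tool z',Ro.from_quat(s['ee_rot']).as_matrix()[:,2].round(4))
    p,_=save('scene','s'+n); c=p[225:305,235:345]; a=cv2.resize(c[...,::-1],(550,400),interpolation=cv2.INTER_CUBIC)
    W0=None
    p,d=save('wrist','w'+n); W=wworld(d); b=cv2.resize(p[180:340,200:300+60,::-1],(400,400))
    cv2.imwrite('pics/c'+n+'.png',cv2.resize(np.hstack([a,b]),(800,337)))
    v,u=np.mgrid[:420,:560]; Z=W[...,2]
    m=(u>225)&(u<340)&(v>240)&(v<335)&(Z>.085)&(Z<.135)
    # fit plane robustly on the top face
    P=W[m]; 
    for k in range(6):
        A=np.c_[P[:,:2]-[.58,-.066],np.ones(len(P))]; co=np.linalg.lstsq(A,P[:,2],rcond=None)[0]; r=P[:,2]-A@co
        P=P[abs(r)<max(.0015,1.5*np.median(abs(r)))]
    e=np.array([.9936,-.113]); print('n',len(P),'tilt to +x deg',np.degrees(np.arctan(-co[:2]@e)).round(2),'to +y',np.degrees(np.arctan(-co[:2]@[.113,.9936])).round(2),'centre',P.mean(0).round(4))
    r=cv2.minAreaRect(P[:,:2].astype(np.float32)*1000); print(np.round(r[0],1),np.round(r[1],1))
E
python3 -c "
from h import *
look('4')"
```

```text
4.7 [ 0.5823 -0.0668  0.0876] [-8.4 -0.1  6.7] [-0.01  1.46 -0.02] 0.0379
tool z [-0.0095  0.001  -1.    ]
n 5671 tilt to +x deg 0.54 to +y 2.79 centre [ 0.5834 -0.0624  0.1008]
[584.7 -65.5] [33.5 44.1]
```

View pics/c4.png

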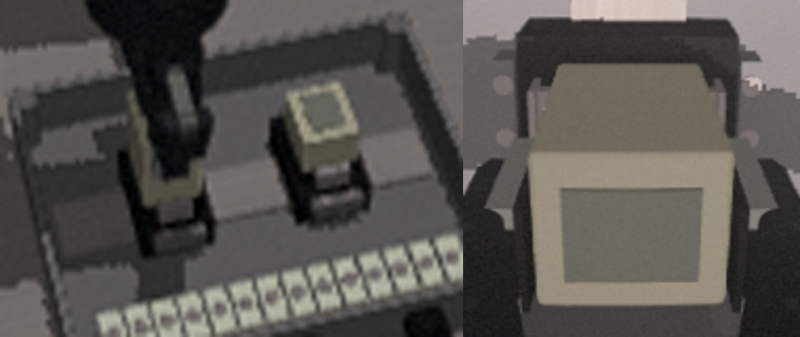

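The arm yields: of the 6 mm commanded it moved about 1 mm, with 8 N of force, and the clip has not snapped yet. I'll keep pushing in small increments.

Call:
{"name": "step_arm", "arguments": {"rows": [{"delta_pos": [0.1,-0.01,0.02],"spin": 0,"gripper": 0.4},{"delta_pos": [0.1,-0.01,0.02],"spin": 0,"gripper": 0.4},{"delta_pos": [0.1,-0.01,0.02],"spin": 0,"gripper": 0.4},{"delta_pos": [0.1,-0.01,0.02],"spin": 0,"gripper": 0.4},{"delta_pos": [0,0,0],"spin": 0,"gripper": 0.4},{"delta_pos": [0,0,0],"spin": 0,"gripper": 0.4},{"delta_pos": [0,0,0],"spin": 0,"gripper": 0.4},{"delta_pos": [0,0,0],"spin": 0,"gripper": 0.4}]}}

```text
time_s: 5.6
position: [0.5828, -0.0669, 0.0878]
ee_rot: [0.746, 0.666, -0.006, -0.006]
wrist_force: [-13.3, 0.5, 9.9]
finger_gap: 0.0375
```

```bash

python3 -c "
from h import *
look('5')"
```

```text
5.6 [ 0.5828 -0.0669  0.0878] [-13.3   0.5   9.9] [-0.    2.46 -0.04] 0.0375
tool z [-0.0171  0.0018 -0.9999]
n 5660 tilt to +x deg 0.96 to +y 2.81 centre [ 0.5839 -0.0625  0.1009]
[585.4 -65.4] [33.4 44. ]
```

View pics/c5.png

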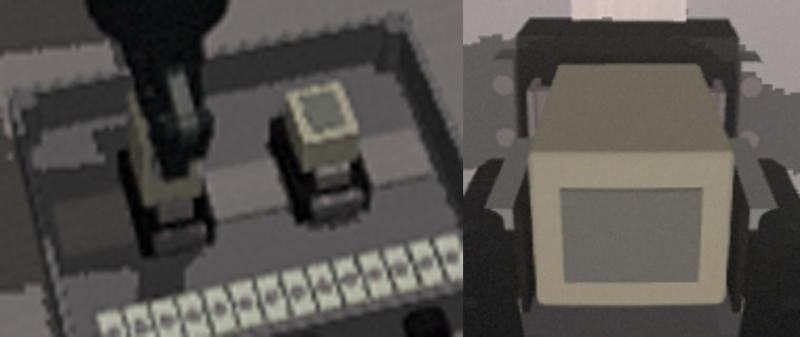

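Call:
{"name": "step_arm", "arguments": {"rows": [{"delta_pos": [0.1,-0.01,0.1],"spin": 0,"gripper": 0.4},{"delta_pos": [0.1,-0.01,0.1],"spin": 0,"gripper": 0.4},{"delta_pos": [0.1,-0.01,0.1],"spin": 0,"gripper": 0.4},{"delta_pos": [0,0,0],"spin": 0,"gripper": 0.4},{"delta_pos": [0,0,0],"spin": 0,"gripper": 0.4},{"delta_pos": [0,0,0],"spin": 0,"gripper": 0.4},{"delta_pos": [0,0,0],"spin": 0,"gripper": 0.4},{"delta_pos": [0,0,0],"spin": 0,"gripper": 0.4}]}}

```text
time_s: 6.5
position: [0.5846, -0.0669, 0.088]
ee_rot: [0.746, 0.666, -0.007, -0.008]
wrist_force: [-10.3, -1.2, -4.1]
finger_gap: 0.0377
```

```bash

python3 -c "
from h import *
look('6')"
```

```text
6.5 [ 0.5846 -0.0669  0.088 ] [-10.3  -1.2  -4.1] [-0.13  2.21 -0.01] 0.0377
tool z [-0.021   0.0026 -0.9998]
n 5633 tilt to +x deg 1.29 to +y 2.96 centre [ 0.5859 -0.0625  0.1011]
[587.1 -65.3] [32.9 44.1]
```

View pics/c6.png

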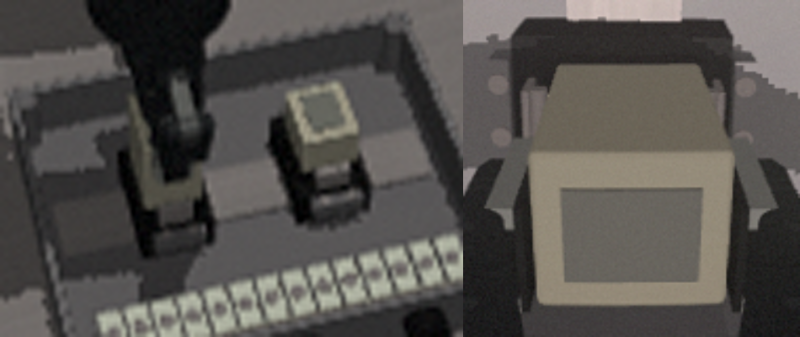

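Call:
{"name": "step_arm", "arguments": {"rows": [{"delta_pos": [0.1,-0.01,0.03],"spin": 0,"gripper": 0.4},{"delta_pos": [0.1,-0.01,0.03],"spin": 0,"gripper": 0.4},{"delta_pos": [0.1,-0.01,0.02],"spin": 0,"gripper": 0.4},{"delta_pos": [0.1,-0.01,0.02],"spin": 0,"gripper": 0.4},{"delta_pos": [0,0,0],"spin": 0,"gripper": 0.4},{"delta_pos": [0,0,0],"spin": 0,"gripper": 0.4},{"delta_pos": [0,0,0],"spin": 0,"gripper": 0.4},{"delta_pos": [0,0,0],"spin": 0,"gripper": 0.4}]}}

```text
time_s: 7.4
position: [0.5863, -0.0671, 0.0881]
ee_rot: [0.746, 0.666, -0.009, -0.01]
wrist_force: [-14.1, -0.0, -4.3]
finger_gap: 0.0376
```

```bash

python3 -c "
from h import *
look('7')"
```

```text
7.4 [ 0.5863 -0.0671  0.0881] [-14.1  -0.   -4.3] [-0.15  2.83 -0.07] 0.0376
tool z [-0.0264  0.0032 -0.9996]
n 5674 tilt to +x deg 1.67 to +y 3.01 centre [ 0.5876 -0.0627  0.1013]
[588.8 -65.7] [33.6 44.2]
```

View pics/c7.png

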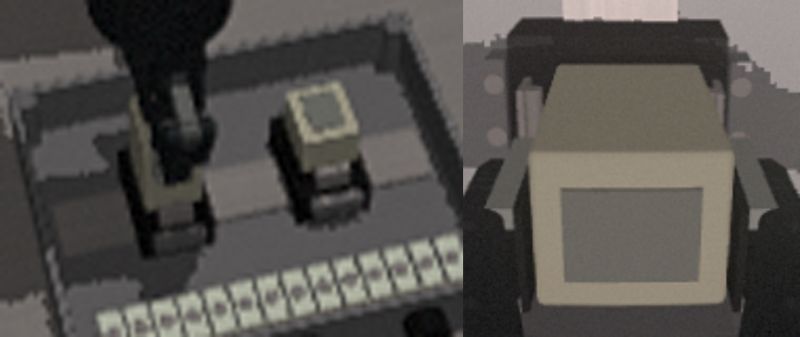

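Call:
{"name": "step_arm", "arguments": {"rows": [{"delta_pos": [0.1,-0.01,0.03],"spin": 0,"gripper": 0.4},{"delta_pos": [0.1,-0.01,0.03],"spin": 0,"gripper": 0.4},{"delta_pos": [0.1,-0.01,0.03],"spin": 0,"gripper": 0.4},{"delta_pos": [0.1,-0.01,0.03],"spin": 0,"gripper": 0.4},{"delta_pos": [0.1,-0.01,0.03],"spin": 0,"gripper": 0.4},{"delta_pos": [0,0,0],"spin": 0,"gripper": 0.4},{"delta_pos": [0,0,0],"spin": 0,"gripper": 0.4},{"delta_pos": [0,0,0],"spin": 0,"gripper": 0.4}]}}

```text
time_s: 8.3
position: [0.5872, -0.0671, 0.0884]
ee_rot: [0.745, 0.666, -0.012, -0.014]
wrist_force: [-18.8, -0.2, -4.4]
finger_gap: 0.0376
```

```bash

python3 -c "
from h import *
look('8')"
```

```text
8.3 [ 0.5872 -0.0671  0.0884] [-18.8  -0.2  -4.4] [-0.18  3.94 -0.06] 0.0376
tool z [-0.0357  0.0044 -0.9994]
n 5691 tilt to +x deg 2.33 to +y 2.81 centre [ 0.5885 -0.0629  0.1014]
[590.3 -65.3] [33.7 43.8]
```

View pics/c8.png

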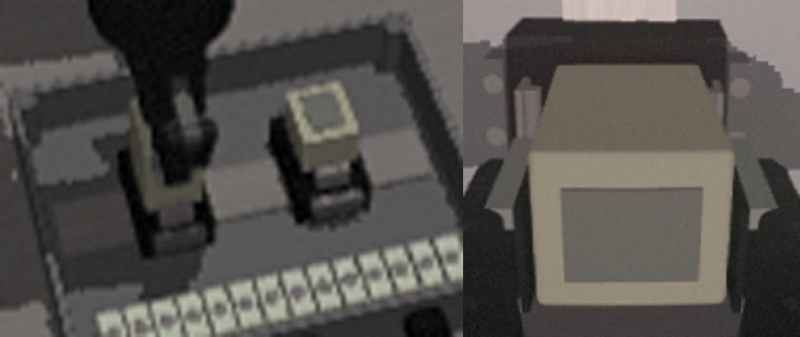

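The relay only tilts with the tool (about 2°) because the long pad overlap clamps it upright. I'll unload and re-grip higher, where less overlap gives less restoring moment and more lever.

Call:
{"name": "step_arm", "arguments": {"rows": [{"delta_pos": [-0.7,0.08,-0.1],"spin": 0,"gripper": 0.4},{"delta_pos": [-0.7,0.08,-0.1],"spin": 0,"gripper": 0.4},{"delta_pos": [-0.6,0.07,-0.2],"spin": 0,"gripper": 0.4},{"delta_pos": [0,0,0],"spin": 0,"gripper": 0.55},{"delta_pos": [0,0,0],"spin": 0,"gripper": 0.6},{"delta_pos": [0,0,0.5],"spin": 0,"gripper": 0.6},{"delta_pos": [0,0,0.5],"spin": 0,"gripper": 0.6},{"delta_pos": [0,0,0],"spin": 0,"gripper": 0.6}]}}

```text
time_s: 9.2
position: [0.5843, -0.0669, 0.102]
ee_rot: [0.746, 0.666, 0.001, 0.002]
wrist_force: [-0.0, 0.4, 1.0]
finger_gap: 0.0513
```

```bash

python3 -c "
from h import *
look('9')"
```

```text
9.2 [ 0.5843 -0.0669  0.102 ] [-0.   0.4  1. ] [-0.03  0.01 -0.01] 0.0513
tool z [ 3.7e-03 -8.0e-04 -1.0e+00]
n 5237 tilt to +x deg 0.47 to +y 0.11 centre [ 0.5816 -0.0648  0.1   ]
[586.1 -66.6] [33.7 47.9]
```

View pics/c9.png

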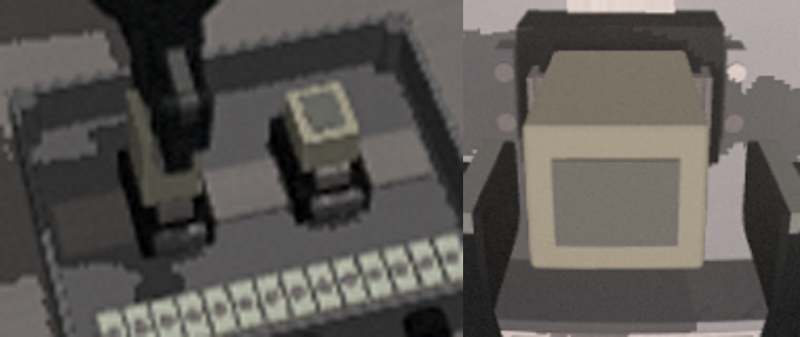

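The view shows the relay still seated and upright, offset about 1.5 mm towards -x between the pads. Re-gripping here.

Call:
{"name": "step_arm", "arguments": {"rows": [{"delta_pos": [-0.15,0.0,-0.2],"spin": 0,"gripper": 0.6},{"delta_pos": [0,0,0],"spin": 0,"gripper": 0.42},{"delta_pos": [0,0,0],"spin": 0,"gripper": 0.42},{"delta_pos": [0,0,0],"spin": 0,"gripper": 0.42},{"delta_pos": [0.2,-0.02,0.05],"spin": 0,"gripper": 0.42},{"delta_pos": [0.2,-0.02,0.05],"spin": 0,"gripper": 0.42},{"delta_pos": [0.2,-0.02,0.05],"spin": 0,"gripper": 0.42},{"delta_pos": [0.2,-0.02,0.05],"spin": 0,"gripper": 0.42}], "force": 20}}

```text
time_s: 10.1
position: [0.5831, -0.0666, 0.0982]
ee_rot: [0.746, 0.666, -0.005, -0.006]
wrist_force: [-9.5, -0.5, -0.4]
finger_gap: 0.0372
```

Call:
{"name": "step_arm", "arguments": {"rows": [{"delta_pos": [0.1,-0.01,0.03],"spin": 0,"gripper": 0.42},{"delta_pos": [0.1,-0.01,0.03],"spin": 0,"gripper": 0.42},{"delta_pos": [0.1,-0.01,0.03],"spin": 0,"gripper": 0.42},{"delta_pos": [0.1,-0.01,0.03],"spin": 0,"gripper": 0.42},{"delta_pos": [0,0,0],"spin": 0,"gripper": 0.42},{"delta_pos": [0,0,0],"spin": 0,"gripper": 0.42},{"delta_pos": [0,0,0],"spin": 0,"gripper": 0.42},{"delta_pos": [0,0,0],"spin": 0,"gripper": 0.42}]}}

```text
time_s: 10.9
position: [0.5853, -0.0668, 0.0987]
ee_rot: [0.746, 0.666, -0.006, -0.007]
wrist_force: [-12.1, 0.6, -0.7]
finger_gap: 0.0375
```

```bash

python3 -c "
from h import *
look('10')"
```

```text
10.9 [ 0.5853 -0.0668  0.0987] [-12.1   0.6  -0.7] [ 0.02  2.45 -0.02] 0.0375
tool z [-0.0186  0.0024 -0.9998]
n 5277 tilt to +x deg 0.71 to +y 1.24 centre [ 0.5848 -0.0634  0.1012]
[587.6 -65.4] [33.5 47.3]
```

View pics/c10.png

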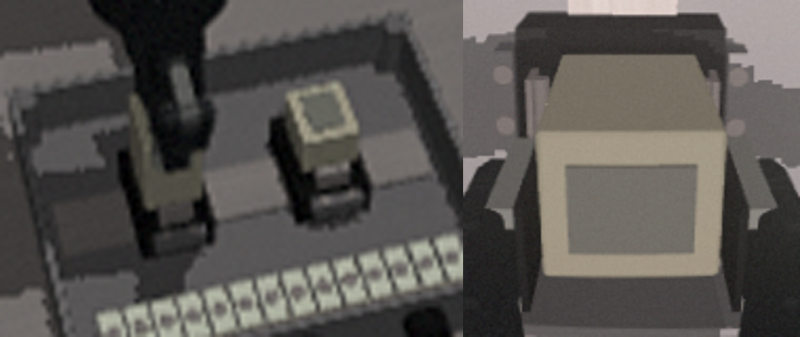

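Call:
{"name": "step_arm", "arguments": {"rows": [{"delta_pos": [0.15,-0.02,0.05],"spin": 0,"gripper": 0.42},{"delta_pos": [0.15,-0.02,0.05],"spin": 0,"gripper": 0.42},{"delta_pos": [0.15,-0.01,0.05],"spin": 0,"gripper": 0.42},{"delta_pos": [0.15,-0.02,0.05],"spin": 0,"gripper": 0.42},{"delta_pos": [0,0,0],"spin": 0,"gripper": 0.42},{"delta_pos": [0,0,0],"spin": 0,"gripper": 0.42},{"delta_pos": [0,0,0],"spin": 0,"gripper": 0.42},{"delta_pos": [0,0,0],"spin": 0,"gripper": 0.42}]}}

```text
time_s: 11.8
position: [0.5883, -0.067, 0.0997]
ee_rot: [0.746, 0.666, -0.008, -0.01]
wrist_force: [-15.5, 0.2, -1.9]
finger_gap: 0.0375
```

```bash

python3 -c "
from h import *
look('11')"
```

```text
11.8 [ 0.5883 -0.067   0.0997] [-15.5   0.2  -1.9] [ 0.1   3.31 -0.02] 0.0375
tool z [-0.0256  0.0035 -0.9997]
n 5095 tilt to +x deg 2.21 to +y 1.25 centre [ 0.5874 -0.0638  0.1018]
[590.5 -65.9] [33.8 47.5]
```

View pics/c11.png

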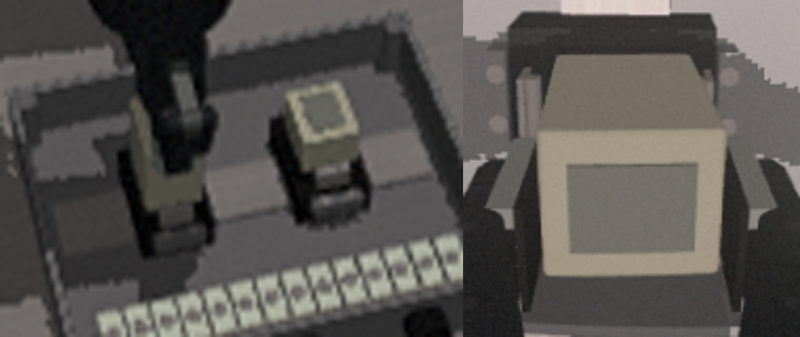

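Call:
{"name": "step_arm", "arguments": {"rows": [{"delta_pos": [0.15,-0.02,0.05],"spin": 0,"gripper": 0.42},{"delta_pos": [0.15,-0.02,0.05],"spin": 0,"gripper": 0.42},{"delta_pos": [0.15,-0.01,0.05],"spin": 0,"gripper": 0.42},{"delta_pos": [0.15,-0.02,0.05],"spin": 0,"gripper": 0.42},{"delta_pos": [0,0,0],"spin": 0,"gripper": 0.42},{"delta_pos": [0,0,0],"spin": 0,"gripper": 0.42},{"delta_pos": [0,0,0],"spin": 0,"gripper": 0.42},{"delta_pos": [0,0,0],"spin": 0,"gripper": 0.42}]}}

```text
time_s: 12.7
position: [0.591, -0.0672, 0.1009]
ee_rot: [0.746, 0.666, -0.011, -0.013]
wrist_force: [-19.7, 1.5, 0.2]
finger_gap: 0.0377
```

```bash

python3 -c "
from h import *
look('12')"
```

```text
12.7 [ 0.591  -0.0672  0.1009] [-19.7   1.5   0.2] [ 0.18  4.3  -0.04] 0.0377
tool z [-0.0329  0.0046 -0.9994]
n 4906 tilt to +x deg 4.11 to +y 1.07 centre [ 0.5896 -0.0644  0.1025]
[593.4 -66.3] [34.  47.6]
```

View pics/c12.png

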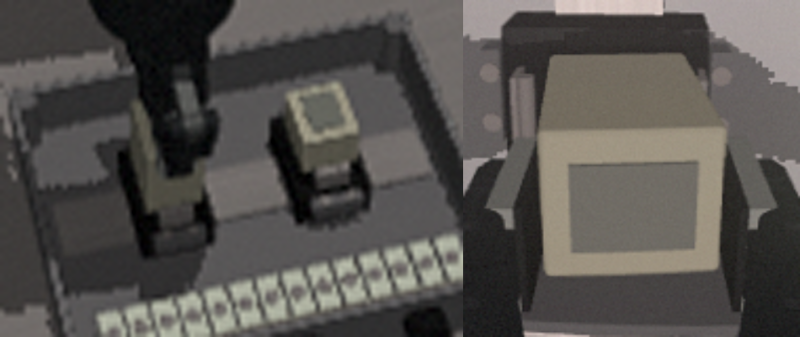

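Call:
{"name": "step_arm", "arguments": {"rows": [{"delta_pos": [0.1,-0.01,0.04],"spin": 0,"gripper": 0.42},{"delta_pos": [0.1,-0.01,0.04],"spin": 0,"gripper": 0.42},{"delta_pos": [0.1,-0.01,0.04],"spin": 0,"gripper": 0.42},{"delta_pos": [0.1,-0.02,0.04],"spin": 0,"gripper": 0.42},{"delta_pos": [0.1,-0.01,0.04],"spin": 0,"gripper": 0.42},{"delta_pos": [0,0,0],"spin": 0,"gripper": 0.42},{"delta_pos": [0,0,0],"spin": 0,"gripper": 0.42},{"delta_pos": [0,0,0],"spin": 0,"gripper": 0.42}]}}

```text
time_s: 13.6
position: [0.5932, -0.0673, 0.1017]
ee_rot: [0.745, 0.666, -0.013, -0.015]
wrist_force: [-23.0, 0.5, -1.7]
finger_gap: 0.0374
```

```bash

python3 -c "
from h import *
look('13')"
```

```text
13.6 [ 0.5932 -0.0673  0.1017] [-23.    0.5  -1.7] [0.25 5.12 0.04] 0.0374
tool z [-0.0398  0.0057 -0.9992]
n 4678 tilt to +x deg 5.31 to +y 0.86 centre [ 0.5912 -0.0648  0.1031]
[595.5 -66.5] [34.3 47.6]
```

View pics/c13.png

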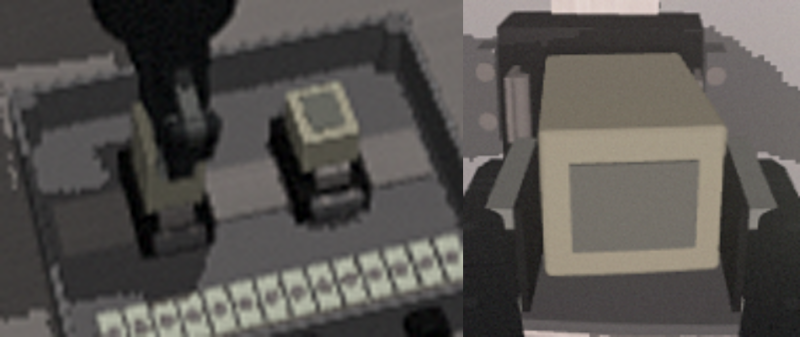

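Call:
{"name": "step_arm", "arguments": {"rows": [{"delta_pos": [0.15,-0.02,0.04],"spin": 0,"gripper": 0.42},{"delta_pos": [0.15,-0.01,0.04],"spin": 0,"gripper": 0.42},{"delta_pos": [0.15,-0.02,0.04],"spin": 0,"gripper": 0.42},{"delta_pos": [0.15,-0.02,0.04],"spin": 0,"gripper": 0.42},{"delta_pos": [0,0,0.0],"spin": 0,"gripper": 0.42},{"delta_pos": [0,0,0],"spin": 0,"gripper": 0.42},{"delta_pos": [0,0,0],"spin": 0,"gripper": 0.42},{"delta_pos": [0,0,0],"spin": 0,"gripper": 0.42}]}}

```text
time_s: 14.5
position: [0.5968, -0.0676, 0.103]
ee_rot: [0.745, 0.666, -0.015, -0.018]
wrist_force: [-26.8, 1.8, -0.4]
finger_gap: 0.0372
```

```bash

python3 -c "
from h import *
look('14')"
```

```text
14.5 [ 0.5968 -0.0676  0.103 ] [-26.8   1.8  -0.4] [0.34 5.9  0.  ] 0.0372
tool z [-0.0453  0.0065 -0.999 ]
n 4262 tilt to +x deg 7.52 to +y 0.73 centre [ 0.5941 -0.0653  0.1038]
[599. -67.] [33.9 47.7]
```

View pics/c14.png

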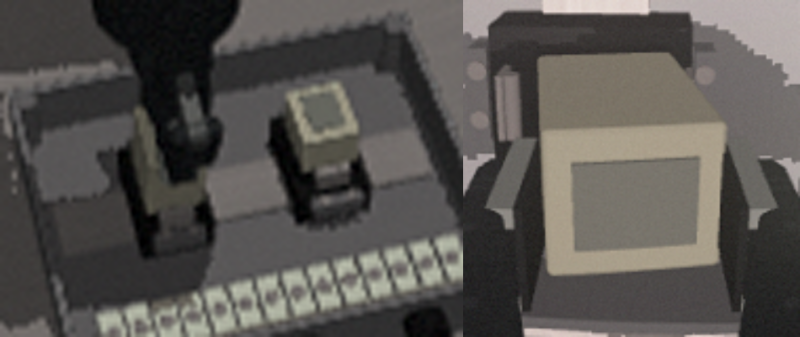

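Call:
{"name": "step_arm", "arguments": {"rows": [{"delta_pos": [0.15,-0.02,0.04],"spin": 0,"gripper": 0.42},{"delta_pos": [0.15,-0.01,0.04],"spin": 0,"gripper": 0.42},{"delta_pos": [0.15,-0.02,0.04],"spin": 0,"gripper": 0.42},{"delta_pos": [0.1,-0.01,0.03],"spin": 0,"gripper": 0.42},{"delta_pos": [0,0,0.0],"spin": 0,"gripper": 0.42},{"delta_pos": [0,0,0],"spin": 0,"gripper": 0.42},{"delta_pos": [0,0,0],"spin": 0,"gripper": 0.42},{"delta_pos": [0,0,0],"spin": 0,"gripper": 0.42}]}}

```text
time_s: 15.4
position: [0.6001, -0.0679, 0.104]
ee_rot: [0.745, 0.666, -0.016, -0.019]
wrist_force: [-30.3, 1.2, 1.7]
finger_gap: 0.0375
```

```bash

python3 -c "
from h import *
look('15')"
```

```text
15.4 [ 0.6001 -0.0679  0.104 ] [-30.3   1.2   1.7] [0.35 6.61 0.01] 0.0375
tool z [-0.0502  0.0072 -0.9987]
n 3857 tilt to +x deg 9.61 to +y 0.5 centre [ 0.5968 -0.0658  0.1044]
[601.5 -67.8] [33.9 47.3]
```

View pics/c15.png

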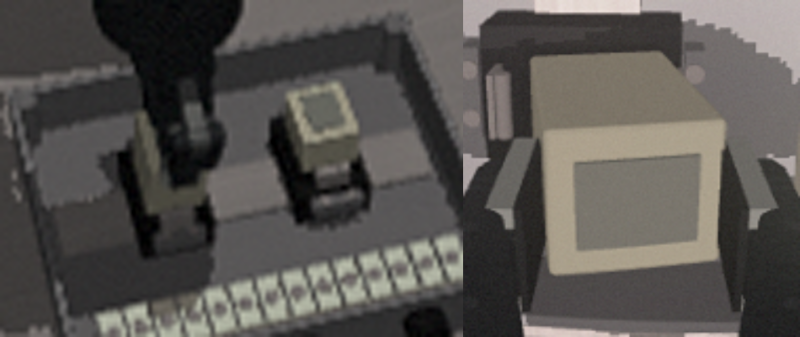

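Call:
{"name": "step_arm", "arguments": {"rows": [{"delta_pos": [0.15,-0.02,0.04],"spin": 0,"gripper": 0.42},{"delta_pos": [0.15,-0.01,0.04],"spin": 0,"gripper": 0.42},{"delta_pos": [0.15,-0.02,0.04],"spin": 0,"gripper": 0.42},{"delta_pos": [0.1,-0.01,0.03],"spin": 0,"gripper": 0.42},{"delta_pos": [0,0,0.0],"spin": 0,"gripper": 0.42},{"delta_pos": [0,0,0],"spin": 0,"gripper": 0.42},{"delta_pos": [0,0,0],"spin": 0,"gripper": 0.42},{"delta_pos": [0,0,0],"spin": 0,"gripper": 0.42}]}}

```text
time_s: 16.3
position: [0.6032, -0.0681, 0.105]
ee_rot: [0.745, 0.666, -0.018, -0.022]
wrist_force: [-32.6, 2.1, 2.6]
finger_gap: 0.0376
```

```bash

python3 -c "
from h import *
look('16')"
```

```text
16.3 [ 0.6032 -0.0681  0.105 ] [-32.6   2.1   2.6] [ 0.48  7.41 -0.02] 0.0376
tool z [-0.0558  0.008  -0.9984]
n 3416 tilt to +x deg 11.61 to +y 0.35 centre [ 0.5991 -0.0661  0.105 ]
[604.6 -68.1] [34.2 47. ]
```

View pics/c16.png

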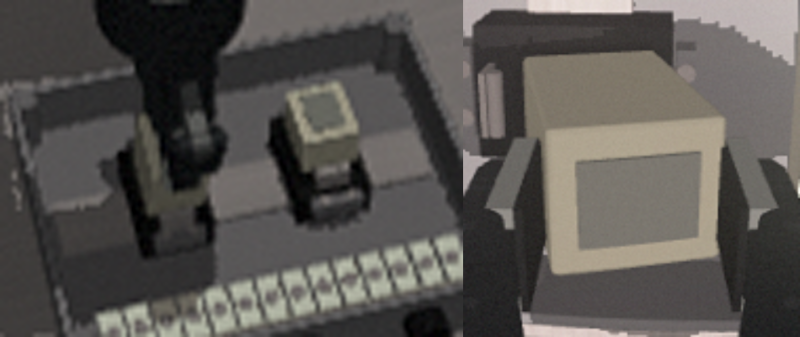

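Call:
{"name": "step_arm", "arguments": {"rows": [{"delta_pos": [0.1,-0.01,0.03],"spin": 0,"gripper": 0.42},{"delta_pos": [0.1,-0.01,0.03],"spin": 0,"gripper": 0.42},{"delta_pos": [0.1,-0.02,0.03],"spin": 0,"gripper": 0.42},{"delta_pos": [0.1,-0.01,0.03],"spin": 0,"gripper": 0.42},{"delta_pos": [0,0,0.0],"spin": 0,"gripper": 0.42},{"delta_pos": [0,0,0],"spin": 0,"gripper": 0.42},{"delta_pos": [0,0,0],"spin": 0,"gripper": 0.42},{"delta_pos": [0,0,0],"spin": 0,"gripper": 0.42}]}}

```text
time_s: 17.2
position: [0.6053, -0.0683, 0.1057]
ee_rot: [0.745, 0.666, -0.02, -0.023]
wrist_force: [-36.6, 3.3, 3.2]
finger_gap: 0.0374
```

```bash

python3 -c "
from h import *
look('17')
p=cv2.imread('pics/w17.png'); cv2.imwrite('pics/cw17.png',cv2.resize(p[150:330,180:380],None,fx=3.3,fy=3.3,interpolation=cv2.INTER_CUBIC))
"
```

```text
17.2 [ 0.6053 -0.0683  0.1057] [-36.6   3.3   3.2] [0.54 7.99 0.05] 0.0374
tool z [-0.0603  0.0087 -0.9981]
n 3302 tilt to +x deg 13.13 to +y 0.26 centre [ 0.6011 -0.0662  0.1054]
[606.1 -68.8] [34.  46.9]
```

View pics/cw17.png

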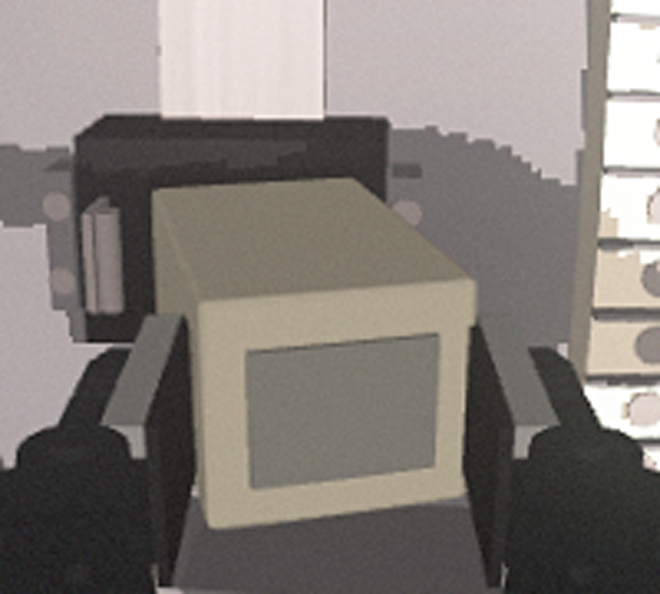

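Lean is about 13° towards +x (the image agrees: the relay leans right and the left clip shows clear). The clip should have snapped, so I'll unload gently to see whether the -x side stays up.

Call:
{"name": "step_arm", "arguments": {"rows": [{"delta_pos": [-0.5,0.05,-0.08],"spin": 0,"gripper": 0.42},{"delta_pos": [-0.5,0.06,-0.08],"spin": 0,"gripper": 0.42},{"delta_pos": [-0.5,0.05,-0.08],"spin": 0,"gripper": 0.42},{"delta_pos": [-0.5,0.06,-0.08],"spin": 0,"gripper": 0.42},{"delta_pos": [-0.4,0.05,-0.08],"spin": 0,"gripper": 0.42},{"delta_pos": [0,0,0],"spin": 0,"gripper": 0.42},{"delta_pos": [0,0,0],"spin": 0,"gripper": 0.42},{"delta_pos": [0,0,0],"spin": 0,"gripper": 0.42}]}}

```text
time_s: 18.1
position: [0.5986, -0.0679, 0.1062]
ee_rot: [0.746, 0.666, -0.006, -0.008]
wrist_force: [-12.2, 0.8, -1.4]
finger_gap: 0.0374
```

```bash

python3 -c "
from h import *
look('18')
p=cv2.imread('pics/w18.png'); cv2.imwrite('pics/cw18.png',cv2.resize(p[150:330,180:380],None,fx=3.3,fy=3.3,interpolation=cv2.INTER_CUBIC))
"
```

```text
18.1 [ 0.5986 -0.0679  0.1062] [-12.2   0.8  -1.4] [0.34 2.69 0.04] 0.0374
tool z [-0.0204  0.0036 -0.9998]
n 3413 tilt to +x deg 10.91 to +y -0.11 centre [ 0.5948 -0.066   0.1054]
[599.  -68.3] [34.2 45.8]
```

View pics/cw18.png

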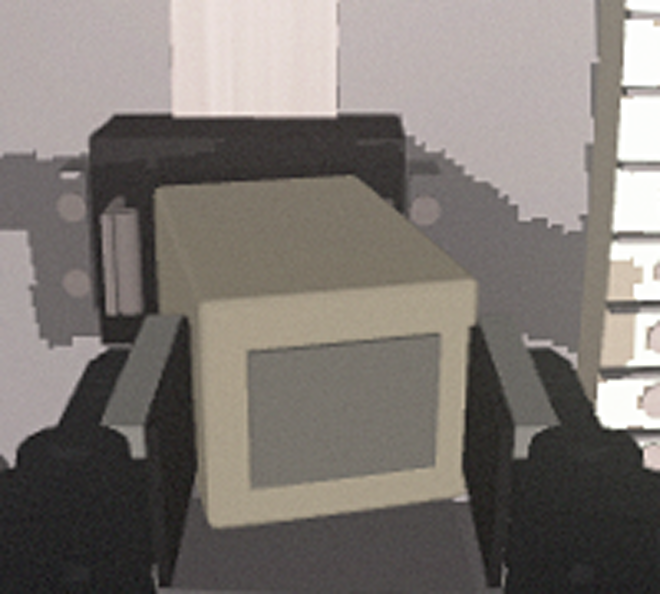

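The relay stays leaned at about 11° with the load mostly off, so the -x clip is freed. Now leaning the other way.

Call:
{"name": "step_arm", "arguments": {"rows": [{"delta_pos": [-0.4,0.05,0.05],"spin": 0,"gripper": 0.42},{"delta_pos": [-0.4,0.04,0.05],"spin": 0,"gripper": 0.42},{"delta_pos": [-0.4,0.05,0.05],"spin": 0,"gripper": 0.42},{"delta_pos": [-0.4,0.04,0.05],"spin": 0,"gripper": 0.42},{"delta_pos": [-0.4,0.05,0.05],"spin": 0,"gripper": 0.42},{"delta_pos": [-0.4,0.04,0.05],"spin": 0,"gripper": 0.42},{"delta_pos": [0,0,0],"spin": 0,"gripper": 0.42},{"delta_pos": [0,0,0],"spin": 0,"gripper": 0.42}]}}

```text
time_s: 19.0
position: [0.5865, -0.0675, 0.1152]
ee_rot: [0.746, 0.666, 0.002, 0.003]
wrist_force: [4.1, -0.2, 1.0]
finger_gap: 0.0377
```

```bash

python3 -c "
from h import *
look('19')
p=cv2.imread('pics/w19.png'); cv2.imwrite('pics/cw19.png',cv2.resize(p[150:330,180:380],None,fx=3.3,fy=3.3,interpolation=cv2.INTER_CUBIC))
"
```

```text
19.0 [ 0.5865 -0.0675  0.1152] [ 4.1 -0.2  1. ] [ 0.02 -1.01 -0.  ] 0.0377
tool z [ 0.0084 -0.0019 -1.    ]
n 4205 tilt to +x deg 4.82 to +y -1.09 centre [ 0.585  -0.0672  0.1109]
[588.3 -67.4] [32.7 48.1]
```

View pics/cw19.png

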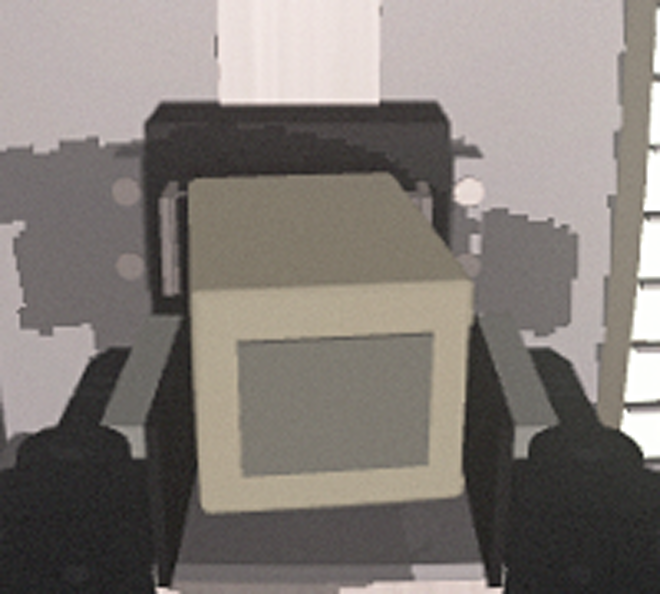

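Lean is now +4.8°, but the foot centre is about 10–11 mm up and the limit is 13. I must lower a bit while leaning to -x.

Call:
{"name": "step_arm", "arguments": {"rows": [{"delta_pos": [0,0,-0.15],"spin": 0,"gripper": 0.42},{"delta_pos": [-0.2,0.03,-0.1],"spin": 0,"gripper": 0.42},{"delta_pos": [-0.3,0.03,-0.1],"spin": 0,"gripper": 0.42},{"delta_pos": [-0.3,0.04,-0.1],"spin": 0,"gripper": 0.42},{"delta_pos": [-0.3,0.03,-0.05],"spin": 0,"gripper": 0.42},{"delta_pos": [-0.3,0.04,0],"spin": 0,"gripper": 0.42},{"delta_pos": [0,0,0],"spin": 0,"gripper": 0.42},{"delta_pos": [0,0,0],"spin": 0,"gripper": 0.42}]}}

```text
time_s: 19.9
position: [0.5796, -0.0673, 0.1135]
ee_rot: [0.746, 0.666, 0.008, 0.01]
wrist_force: [13.1, -1.4, 12.7]
finger_gap: 0.0375
```

```bash

python3 -c "
from h import *
look('20')
p=cv2.imread('pics/w20.png'); cv2.imwrite('pics/cw20.png',cv2.resize(p[150:330,180:380],None,fx=3.3,fy=3.3,interpolation=cv2.INTER_CUBIC))
"
```

```text
19.9 [ 0.5796 -0.0673  0.1135] [13.1 -1.4 12.7] [-0.09 -2.57 -0.06] 0.0375
tool z [ 0.0247 -0.005  -0.9997]
n 4451 tilt to +x deg 1.27 to +y -1.09 centre [ 0.5799 -0.0673  0.108 ]
[580.9 -67.9] [32.  48.2]
```

View pics/cw20.png

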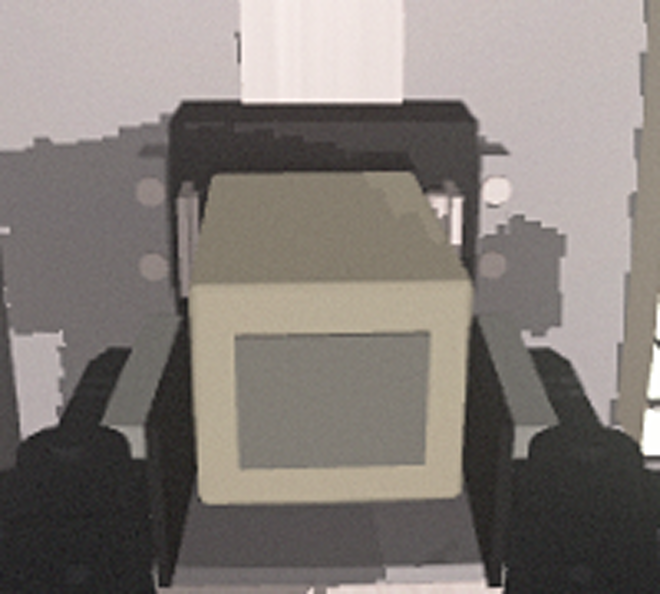

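Call:
{"name": "step_arm", "arguments": {"rows": [{"delta_pos": [-0.3,0.03,0.03],"spin": 0,"gripper": 0.42},{"delta_pos": [-0.3,0.03,0.03],"spin": 0,"gripper": 0.42},{"delta_pos": [-0.3,0.04,0.03],"spin": 0,"gripper": 0.42},{"delta_pos": [-0.3,0.03,0.03],"spin": 0,"gripper": 0.42},{"delta_pos": [-0.3,0.04,0.03],"spin": 0,"gripper": 0.42},{"delta_pos": [-0.3,0.03,0],"spin": 0,"gripper": 0.42},{"delta_pos": [0,0,0],"spin": 0,"gripper": 0.42},{"delta_pos": [0,0,0],"spin": 0,"gripper": 0.42}]}}

```text
time_s: 20.8
position: [0.5664, -0.0665, 0.1175]
ee_rot: [0.746, 0.665, 0.011, 0.015]
wrist_force: [17.2, -2.3, 17.9]
finger_gap: 0.0377
```

```bash

python3 -c "
from h import *
look('21')
p=cv2.imread('pics/w21.png'); cv2.imwrite('pics/cw21.png',cv2.resize(p[150:330,180:380],None,fx=3.3,fy=3.3,interpolation=cv2.INTER_CUBIC))
"
```

```text
20.8 [ 0.5664 -0.0665  0.1175] [17.2 -2.3 17.9] [-0.31 -3.66 -0.04] 0.0377
tool z [ 0.036  -0.0076 -0.9993]
n 4090 tilt to +x deg -6.89 to +y -2.2 centre [ 0.5686 -0.0675  0.111 ]
[568.3 -67.1] [31.4 49. ]
```

View pics/cw21.png

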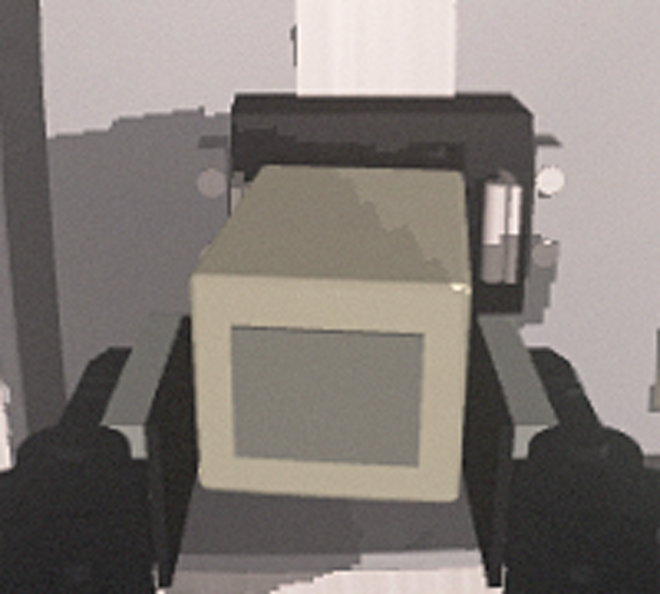

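Lean is -6.9° with the foot centre about 10–11 mm up, so it is still on its pins. A little more, with no added lift.

Call:
{"name": "step_arm", "arguments": {"rows": [{"delta_pos": [-0.2,0.02,-0.04],"spin": 0,"gripper": 0.42},{"delta_pos": [-0.2,0.02,-0.04],"spin": 0,"gripper": 0.42},{"delta_pos": [-0.2,0.03,-0.04],"spin": 0,"gripper": 0.42},{"delta_pos": [0,0,0],"spin": 0,"gripper": 0.42},{"delta_pos": [0,0,0],"spin": 0,"gripper": 0.42},{"delta_pos": [0,0,0],"spin": 0,"gripper": 0.42},{"delta_pos": [0,0,0],"spin": 0,"gripper": 0.42},{"delta_pos": [0,0,0],"spin": 0,"gripper": 0.42}]}}

```text
time_s: 21.7
position: [0.5635, -0.0664, 0.1181]
ee_rot: [0.746, 0.665, 0.013, 0.018]
wrist_force: [19.0, -1.7, 23.9]
finger_gap: 0.0375
```

```bash

python3 -c "
from h import *
look('22')
p=cv2.imread('pics/w22.png'); cv2.imwrite('pics/cw22.png',cv2.resize(p[150:330,180:380],None,fx=3.3,fy=3.3,interpolation=cv2.INTER_CUBIC))
"
```

```text
21.7 [ 0.5635 -0.0664  0.1181] [19.  -1.7 23.9] [-0.37 -4.28 -0.  ] 0.0375
tool z [ 0.0432 -0.0091 -0.999 ]
n 4047 tilt to +x deg -8.5 to +y -2.51 centre [ 0.5662 -0.0675  0.1113]
[565.4 -67. ] [31.9 49.3]
```

View pics/c22.png

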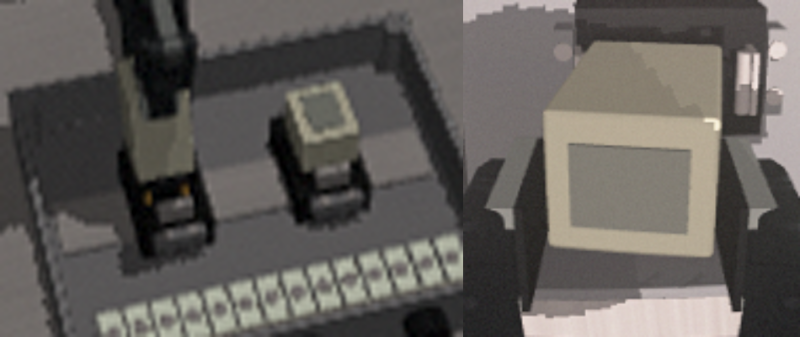

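View pics/cw22.png

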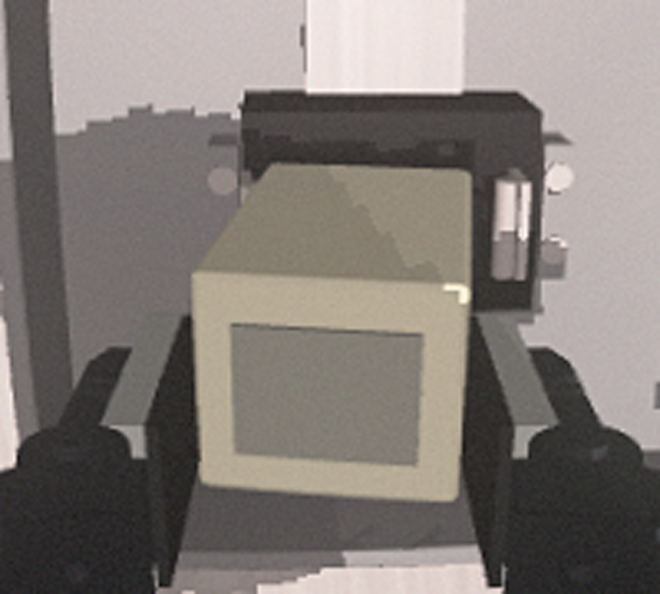

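The relay leans -8.5° and the scene view shows brass pins under the lifted +x side, so the +x clip is freed. A touch further, hold, then back to upright.

Call:
{"name": "step_arm", "arguments": {"rows": [{"delta_pos": [-0.2,0.02,0.02],"spin": 0,"gripper": 0.42},{"delta_pos": [-0.2,0.02,0.02],"spin": 0,"gripper": 0.42},{"delta_pos": [0,0,0],"spin": 0,"gripper": 0.42},{"delta_pos": [0,0,0],"spin": 0,"gripper": 0.42},{"delta_pos": [0,0,0],"spin": 0,"gripper": 0.42},{"delta_pos": [0,0,0],"spin": 0,"gripper": 0.42},{"delta_pos": [0.2,-0.02,0],"spin": 0,"gripper": 0.42},{"delta_pos": [0.4,-0.04,0.03],"spin": 0,"gripper": 0.42}]}}

```text
time_s: 22.6
position: [0.5636, -0.0664, 0.119]
ee_rot: [0.746, 0.665, 0.012, 0.016]
wrist_force: [13.3, -1.5, 28.9]
finger_gap: 0.0375
```

```bash

python3 -c "
from h import *
look('23')
"
```

```text
22.6 [ 0.5636 -0.0664  0.119 ] [13.3 -1.5 28.9] [-0.33 -3.09 -0.02] 0.0375
tool z [ 0.0391 -0.0088 -0.9992]
n 3822 tilt to +x deg -9.65 to +y -2.55 centre [ 0.5664 -0.0676  0.1116]
[565.1 -67.3] [31.5 49. ]
```

View pics/c23.png

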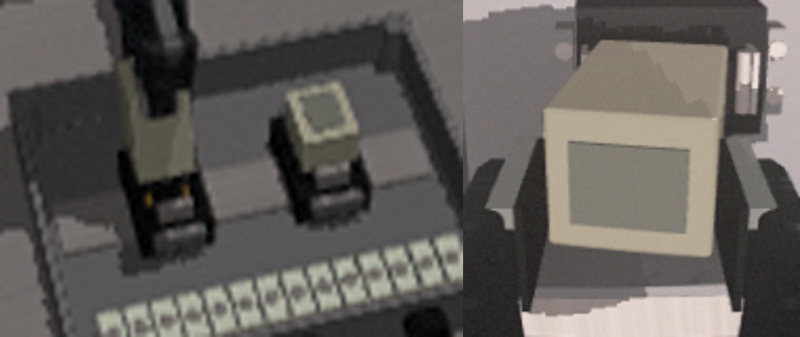

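Call:
{"name": "step_arm", "arguments": {"rows": [{"delta_pos": [0.6,-0.07,0.15],"spin": 0,"gripper": 0.42},{"delta_pos": [0.7,-0.08,0.15],"spin": 0,"gripper": 0.42},{"delta_pos": [0.7,-0.08,0.15],"spin": 0,"gripper": 0.42},{"delta_pos": [0.7,-0.08,0.15],"spin": 0,"gripper": 0.42},{"delta_pos": [0.5,-0.05,0.1],"spin": 0,"gripper": 0.42},{"delta_pos": [0,0,0],"spin": 0,"gripper": 0.35},{"delta_pos": [0,0,0],"spin": 0,"gripper": 0.35},{"delta_pos": [0,0,0],"spin": 0,"gripper": 0.35}]}}

```text
time_s: 23.5
position: [0.5747, -0.0662, 0.1168]
ee_rot: [0.746, 0.666, -0.004, -0.003]
wrist_force: [-6.5, -1.0, 14.6]
finger_gap: 0.0375
```

```bash

python3 -c "
from h import *
look('24')
"
```

```text
23.5 [ 0.5747 -0.0662  0.1168] [-6.5 -1.  14.6] [-0.06  1.59 -0.06] 0.0375
tool z [-9.5e-03 -3.0e-04 -1.0e+00]
n 3932 tilt to +x deg -6.16 to +y -2.01 centre [ 0.5758 -0.0678  0.1093]
[576.3 -67.4] [31.4 49.8]
```

View pics/c24.png

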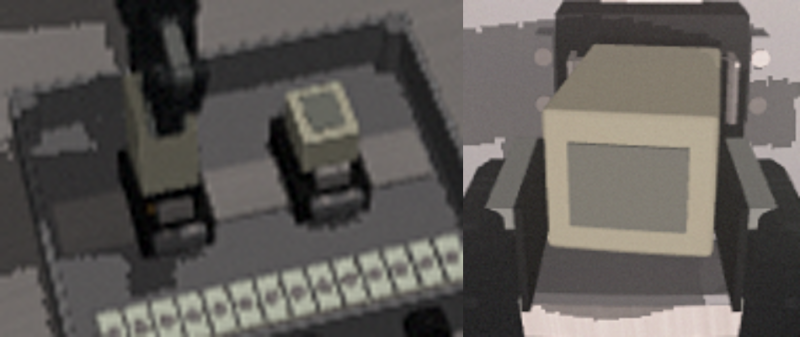

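Call:
{"name": "step_arm", "arguments": {"rows": [{"delta_pos": [0.3,-0.03,0.1],"spin": 0,"gripper": 0.42},{"delta_pos": [0.3,-0.03,0.1],"spin": 0,"gripper": 0.42},{"delta_pos": [0.3,-0.04,0.1],"spin": 0,"gripper": 0.42},{"delta_pos": [0.3,-0.03,0.1],"spin": 0,"gripper": 0.42},{"delta_pos": [0.2,-0.02,0.1],"spin": 0,"gripper": 0.42},{"delta_pos": [0,0,0],"spin": 0,"gripper": 0.35},{"delta_pos": [0,0,0],"spin": 0,"gripper": 0.35},{"delta_pos": [0,0,0],"spin": 0,"gripper": 0.35}]}}

```text
time_s: 24.4
position: [0.5845, -0.0668, 0.1195]
ee_rot: [0.746, 0.666, -0.007, -0.007]
wrist_force: [-11.4, 0.5, 9.4]
finger_gap: 0.037
```

```bash

python3 -c "
from h import *
look('25')
"
```

```text
24.4 [ 0.5845 -0.0668  0.1195] [-11.4   0.5   9.4] [0.07 2.32 0.07] 0.037
tool z [-0.0195  0.0017 -0.9998]
n 3525 tilt to +x deg 0.31 to +y -2.71 centre [ 0.5836 -0.0689  0.1094]
[585.4 -68. ] [30.  49.6]
```

View pics/c25.png

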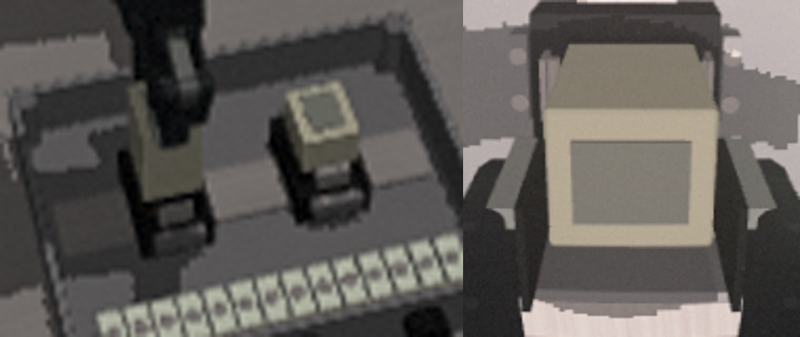

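The relay is upright again (0.3°) and loose, with its foot about 9 mm up. Firming the grip, unloading the side force and lifting slowly.

Call:
{"name": "step_arm", "arguments": {"rows": [{"delta_pos": [-0.3,0.03,0],"spin": 0,"gripper": 0.35},{"delta_pos": [-0.3,0.03,0.1],"spin": 0,"gripper": 0.35},{"delta_pos": [-0.2,0.02,0.2],"spin": 0,"gripper": 0.35},{"delta_pos": [0,0,0.2],"spin": 0,"gripper": 0.35},{"delta_pos": [0,0,0.3],"spin": 0,"gripper": 0.35},{"delta_pos": [0,0,0.3],"spin": 0,"gripper": 0.35},{"delta_pos": [0,0,0.3],"spin": 0,"gripper": 0.35},{"delta_pos": [0,0,0],"spin": 0,"gripper": 0.35}], "force": 40}}

```text
time_s: 25.3
position: [0.5864, -0.0671, 0.1351]
ee_rot: [0.746, 0.666, 0.001, 0.001]
wrist_force: [-0.2, -0.4, -1.4]
finger_gap: 0.0362
```

```bash

python3 -c "
from h import *
look('26')
"
```

```text
25.3 [ 0.5864 -0.0671  0.1351] [-0.2 -0.4 -1.4] [-0.09 -0.02 -0.03] 0.0362
tool z [ 2.5e-03 -5.0e-04 -1.0e+00]
n 3757 tilt to +x deg -0.6 to +y -2.25 centre [ 0.5861 -0.0685  0.1241]
[587.9 -68.5] [29.8 51.4]
```

View pics/c26.png

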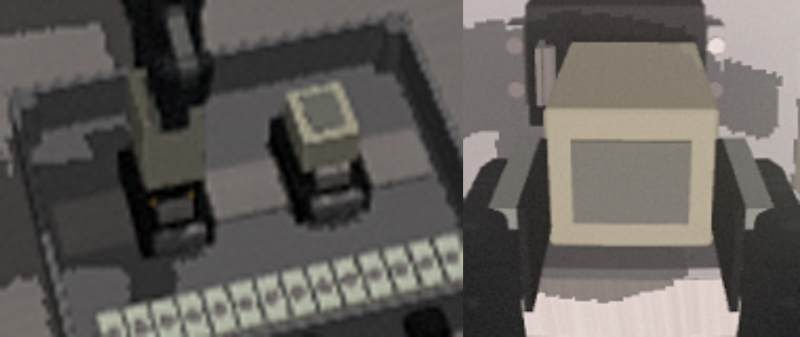

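The relay hangs free and upright (Fz = -1.4 N is its weight) and the pins are out of the holes. Lifting clear and carrying it to the tray.

Call:
{"name": "step_arm", "arguments": {"rows": [{"delta_pos": [0,0,1],"spin": 0,"gripper": 0.35},{"delta_pos": [0,0,1.5],"spin": 0,"gripper": 0.35},{"delta_pos": [0,0,1.5],"spin": 0,"gripper": 0.35},{"delta_pos": [0,0,1.5],"spin": 0,"gripper": 0.35},{"delta_pos": [-0.5,-0.6,0.5],"spin": 0,"gripper": 0.35},{"delta_pos": [-1,-1.3,0],"spin": 0,"gripper": 0.35},{"delta_pos": [-1.5,-1.9,0],"spin": 0,"gripper": 0.35},{"delta_pos": [-2,-2.5,0],"spin": 0,"gripper": 0.35}]}}

```text
time_s: 26.2
position: [0.5338, -0.1306, 0.1934]
ee_rot: [0.746, 0.666, -0.0, -0.001]
wrist_force: [-0.5, -1.1, -1.7]
finger_gap: 0.0364
```

Call:
{"name": "step_arm", "arguments": {"rows": [{"delta_pos": [-2,-2.5,0],"spin": 0,"gripper": 0.35},{"delta_pos": [-2,-2.5,0],"spin": 0,"gripper": 0.35},{"delta_pos": [-2,-2.5,0],"spin": 0,"gripper": 0.35},{"delta_pos": [-2,-2.5,0],"spin": 0,"gripper": 0.35},{"delta_pos": [-2,-2.5,0],"spin": 0,"gripper": 0.35},{"delta_pos": [-2,-2.5,0],"spin": 0,"gripper": 0.35},{"delta_pos": [-1.5,-2.2,0],"spin": 0,"gripper": 0.35},{"delta_pos": [-0.8,-1.3,0],"spin": 0,"gripper": 0.35}]}}

```text
time_s: 27.0
position: [0.3896, -0.3163, 0.1935]
ee_rot: [0.747, 0.665, -0.001, -0.001]
wrist_force: [0.2, 0.1, -1.2]
finger_gap: 0.0364
```

```bash

python3 -c "
from h import *
look('27')
p,_=save('scene','s27b'); cv2.imwrite('pics/c27b.png',cv2.resize(p[150:320,80:340,::-1],None,fx=3,fy=3,interpolation=cv2.INTER_CUBIC))
"
```

```text
27.0 [ 0.3896 -0.3163  0.1935] [ 0.2  0.1 -1.2] [ 0.03 -0.02  0.02] 0.0364
tool z [-1.9e-03  5.0e-04 -1.0e+00]
n 0 tilt to +x deg 0.0 to +y 0.0 centre [nan nan nan]
[0. 0.] [0. 0.]
  return _methods._mean(a, axis=axis, dtype=dtype,
  ret = ret.dtype.type(ret / rcount)
h.py:33: RuntimeWarning: Mean of empty slice.
  e=np.array([.9936,-.113]); print('n',len(P),'tilt to +x deg',np.degrees(np.arctan(-co[:2]@e)).round(2),'to +y',np.degrees(np.arctan(-co[:2]@[.113,.9936])).round(2),'centre',P.mean(0).round(4))
  ret = um.true_divide(
```

View pics/c27b.png

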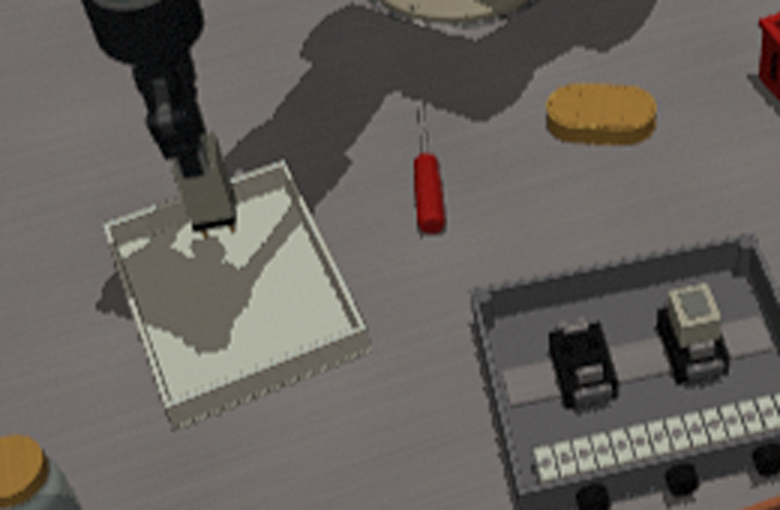

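View pics/w27.png

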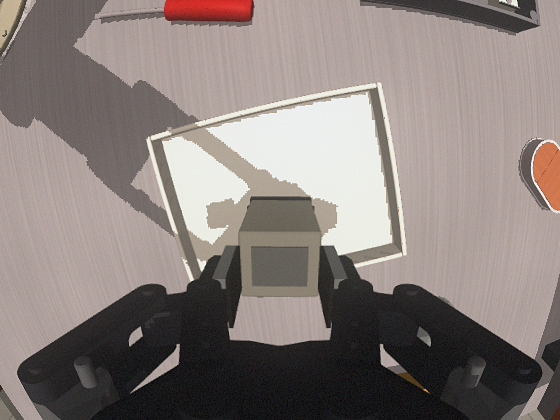

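The relay is held upright over the tray at about (395,-316), the tall socket is empty, and the short relay still sits in its own. Lowering.

Call:
{"name": "step_arm", "arguments": {"rows": [{"delta_pos": [0,0,-1.5],"spin": 0,"gripper": 0.35},{"delta_pos": [0,0,-2],"spin": 0,"gripper": 0.35},{"delta_pos": [0,0,-2],"spin": 0,"gripper": 0.35},{"delta_pos": [0,0,-1.5],"spin": 0,"gripper": 0.35},{"delta_pos": [0,0,-1],"spin": 0,"gripper": 0.35},{"delta_pos": [0,0,-0.4],"spin": 0,"gripper": 0.35},{"delta_pos": [0,0,0],"spin": 0,"gripper": 0.35},{"delta_pos": [0,0,0],"spin": 0,"gripper": 0.35}]}}

```text
time_s: 27.95
position: [0.3929, -0.3151, 0.1108]
ee_rot: [0.746, 0.666, 0.0, 0.001]
wrist_force: [-0.1, -0.4, -1.8]
finger_gap: 0.0364
```

Call:
{"name": "step_arm", "arguments": {"rows": [{"delta_pos": [0,0,-0.2],"spin": 0,"gripper": 0.35},{"delta_pos": [0,0,-0.2],"spin": 0,"gripper": 0.35},{"delta_pos": [0,0,-0.2],"spin": 0,"gripper": 0.35},{"delta_pos": [0,0,-0.2],"spin": 0,"gripper": 0.35},{"delta_pos": [0,0,0],"spin": 0,"gripper": 0.35},{"delta_pos": [0,0,0],"spin": 0,"gripper": 0.35},{"delta_pos": [0,0,0],"spin": 0,"gripper": 0.35},{"delta_pos": [0,0,0],"spin": 0,"gripper": 0.35}]}}

```text
time_s: 28.75
position: [0.3924, -0.315, 0.1023]
ee_rot: [0.746, 0.666, 0.0, 0.0]
wrist_force: [0.7, 0.0, -1.3]
finger_gap: 0.0365
```

```bash

python3 -c "
from h import *
look('28')
p=cv2.imread('pics/s28.png'); cv2.imwrite('pics/c28b.png',cv2.resize(p[180:300,90:230],None,fx=5,fy=5,interpolation=cv2.INTER_CUBIC))
"
```

```text
28.75 [ 0.3924 -0.315   0.1023] [ 0.7  0.  -1.3] [ 0.    0.08 -0.03] 0.0365
tool z [ 2.e-04 -2.e-04 -1.e+00]
n 3273 tilt to +x deg -1.53 to +y -3.6 centre [ 0.3912 -0.3178  0.0919]
[ 394.5 -316.2] [30.4 51.3]
```

View pics/c28b.png

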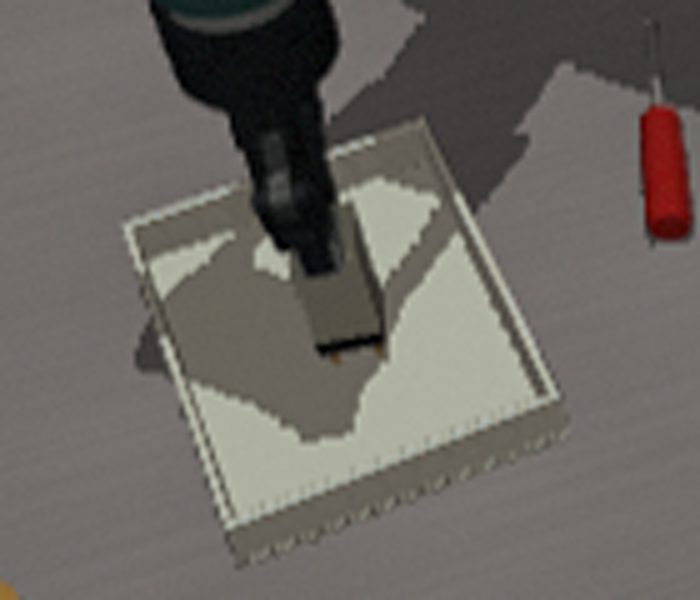

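Call:
{"name": "step_arm", "arguments": {"rows": [{"delta_pos": [0,0,-0.1],"spin": 0,"gripper": 0.35},{"delta_pos": [0,0,-0.1],"spin": 0,"gripper": 0.35},{"delta_pos": [0,0,-0.1],"spin": 0,"gripper": 0.35},{"delta_pos": [0,0,-0.1],"spin": 0,"gripper": 0.35},{"delta_pos": [0,0,0],"spin": 0,"gripper": 0.35},{"delta_pos": [0,0,0],"spin": 0,"gripper": 0.35},{"delta_pos": [0,0,0],"spin": 0,"gripper": 0.35},{"delta_pos": [0,0,0],"spin": 0,"gripper": 0.35}]}}

```text
time_s: 29.65
position: [0.3927, -0.3158, 0.1008]
ee_rot: [0.746, 0.666, -0.0, 0.001]
wrist_force: [-2.2, 2.1, 15.3]
finger_gap: 0.0365
```

```bash

python3 -c "
from h import *
look('29')
"
```

```text
29.65 [ 0.3927 -0.3158  0.1008] [-2.2  2.1 15.3] [ 0.41  0.72 -0.03] 0.0365
tool z [ 0.0014 -0.0025 -1.    ]
n 3281 tilt to +x deg -1.31 to +y -4.04 centre [ 0.3916 -0.3186  0.0905]
[ 393.8 -318.4] [30.  51.3]
```

It is on the floor (top z about 0.092, 15 N up). Easing off 2 mm, then opening gradually.

Call:
{"name": "step_arm", "arguments": {"rows": [{"delta_pos": [0,0,0.2],"spin": 0,"gripper": 0.4},{"delta_pos": [0,0,0],"spin": 0,"gripper": 0.42},{"delta_pos": [0,0,0],"spin": 0,"gripper": 0.45},{"delta_pos": [0,0,0],"spin": 0,"gripper": 0.48},{"delta_pos": [0,0,0],"spin": 0,"gripper": 0.55},{"delta_pos": [0,0,0],"spin": 0,"gripper": 0.65},{"delta_pos": [0,0,0],"spin": 0,"gripper": 0.75},{"delta_pos": [0,0,0],"spin": 0,"gripper": 0.8}]}}

```text
time_s: 30.55
position: [0.3923, -0.3149, 0.1001]
ee_rot: [0.746, 0.666, 0.0, -0.0]
wrist_force: [0.0, -0.2, 0.4]
finger_gap: 0.0684
```

```bash

python3 -c "
from h import *
look('30')
p=cv2.imread('pics/s30.png'); cv2.imwrite('pics/c30b.png',cv2.resize(p[180:300,90:230],None,fx=4,fy=4,interpolation=cv2.INTER_CUBIC))
"
```

```text
30.55 [ 0.3923 -0.3149  0.1001] [ 0.  -0.2  0.4] [-0.   -0.01  0.01] 0.0684
tool z [-1.e-04  2.e-04 -1.e+00]
n 4352 tilt to +x deg -0.12 to +y -0.62 centre [ 0.3943 -0.3155  0.0906]
[ 394.3 -316.3] [30.7 37.8]
```

View pics/c30b.png

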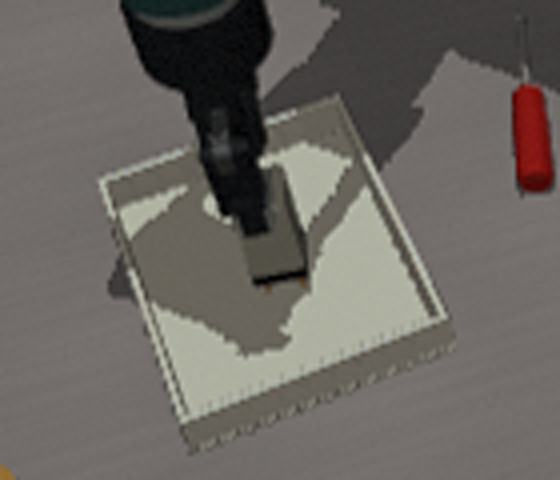

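View pics/w30.png

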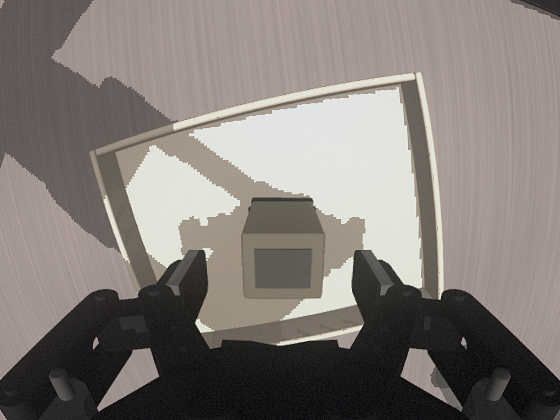

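The relay is released and stands upright (tilt under 1°), and both pads are clear of it at columns 205 and 355. Retracting straight up.

Call:
{"name": "step_arm", "arguments": {"rows": [{"delta_pos": [0,0,0.5],"spin": 0,"gripper": 0.8},{"delta_pos": [0,0,1],"spin": 0,"gripper": 0.8},{"delta_pos": [0,0,2],"spin": 0,"gripper": 0.8},{"delta_pos": [0,0,2.5],"spin": 0,"gripper": 0.8},{"delta_pos": [0,0,2.5],"spin": 0,"gripper": 0.8},{"delta_pos": [0,0,2],"spin": 0,"gripper": 0.8},{"delta_pos": [0,0,1],"spin": 0,"gripper": 0.8},{"delta_pos": [0,0,0],"spin": 0,"gripper": 0.8}]}}

```text
time_s: 31.45
position: [0.393, -0.3156, 0.2171]
ee_rot: [0.746, 0.666, 0.0, 0.002]
wrist_force: [0.1, -0.5, 0.3]
finger_gap: 0.0684
```

```bash

python3 - <<'E'
from h import *
p,_=save('scene','s31'); cv2.imwrite('pics/c31.png',cv2.resize(p[170:330,80:360,::-1],None,fx=2.8,fy=2.8,interpolation=cv2.INTER_CUBIC))
p,d=save('top','t31'); W=world('top',d); Z=W[...,2]; v,u=np.mgrid[:420,:560]
def rect(m): print(m.sum(),[np.round(x,1) for x in cv2.minAreaRect(W[m][:,:2].astype(np.float32)*1000)],np.median(Z[m]))
rect((u>395)&(u<470)&(v>215)&(v<300)&(Z>.08)&(Z<.1))
rect((u>250)&(u<290)&(v>145)&(v<195)&(Z>.06)&(Z<.08))
s=sense(); print(s['time_s'],s['position'],s['wrist_force'])
E
```

```text
351 [array([ 391.4, -314.3]), array([34.8, 37.7]), np.float64(83.3)] 0.09018964933816685
305 [array([589.2,  27.1]), array([33.9, 38.2]), np.float64(82.5)] 0.06833200366959329
31.55 [ 0.39199049 -0.31459375  0.21482206] [-0.32534801  1.21844533  0.08514558]
```

View pics/c31.png

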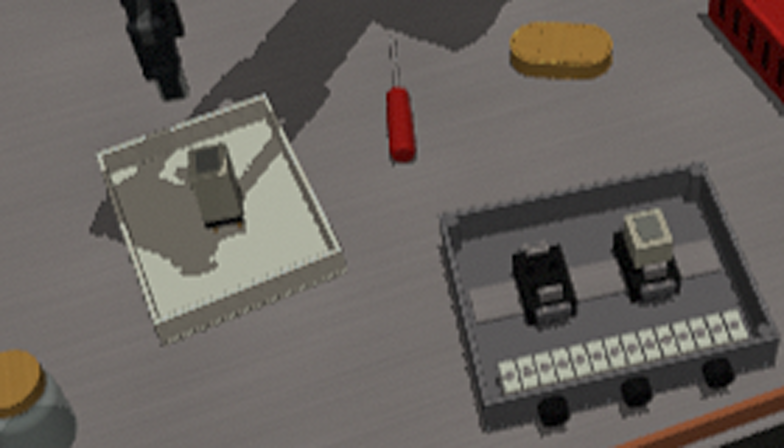

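The relay stands upright on its pins in the white tray, its top 38 by 35 mm at z of about 0.092. The tall socket is empty, and the short relay is where it was, within 0.2 mm. The gripper is clear, so I'm handing in.

```bash
python3 -c "
from bench import *
print(sign_off())"
```

```text
the job is handed in; nothing more can be done
None
```

The tall relay is out of its socket and stands upright on its pins in the white tray, released. The job was handed in at about 31.6 s.

**How it was done**
- I gripped the relay's +x and -x faces. The first, lower grip held it too upright to lean, only about 2°, so I re-gripped near the top.
- I leaned it about 13° towards the terminal strip. It stayed at about 11° when I eased off the push, so I took that as the -x clip being free.
- I then leaned it about 10° the other way. The pins showed under the lifted +x side.
- After bringing it back upright I lifted it out, carried it to the tray and set it down.

**Last checks**
- **Relay:** its top face measures 38 by 35 mm at about z = 0.090. With the cameras' usual 2 mm shortfall, that matches standing on its pins. The tilt was under 1° when I let go.
- **Short relay:** it is still in its socket, within 0.2 mm of where it started.
- **Robot:** the arm is clear of everything. The highest sideways wrist force I read was about 37 N.

**Less certain**
- **Height while rocking:** between the two leans the foot rose to about 11 mm above the socket top by camera. That is close to the 13 mm limit for still being on its pins.
- **Pressing down:** during the second lean the gripper pressed down with up to about 29 N.
- **The clips:** I judged both free from the lean, the pictures and the load-free lift; I never saw a distinct snap in the force readings.

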